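Load the jig and nudge its stiff slide to the mark

ROBOT

A 6-joint arm with a two-finger parallel gripper is mounted at the origin on the work surface. World frame = base frame: x ahead of the robot, y to its left, z up, the work surface at z = 0. Lengths are in m, angles in rad, forces in N, time in s.
With the tool pointing down it reaches from about 0.225 to 0.875 m from the base axis. Payload 3.4 kg.
Tool frame: the origin (TCP) lies at the very end of the fingers, on their centre line; the grasp point (between the pads) lies 19 mm behind it; z points along the fingers, y is the direction in which the jaws open and shut (so a half turn about z gives the same grasp; the last joint's range is limited). The gripper opens to 85 mm and grips with 20 to 120 N. Pads are 22 mm wide; open, the fingers measure 114 mm over their backs; the gripper's body (76 mm by 85 mm) begins 54 mm behind the grasp point. The pads swing forward as they close: fully open they stand 13 mm farther back than shut.
Start: joints at [-1.337, 0.276, 1.505, -0, 1.361, -0.121], TCP at [0.2, -0.539, 0.231] pointing down, gripper open.
Joint ranges: [-2.89, 2.89], [-0.75, 2.08], [0.22, 2.7], [-1.18, 4.32], [0.11, 2.71], [-2.7, 2.7]. Speed limits (rad/s): [2.57, 2.57, 3.14, 3.14, 3.14, 3.14].

INTERFACE

Orientations are given as a unit quaternion [w, x, y, z].
In Python, from rig import telemetry, optics, order gives the robot as it stands.
- The arm moves only by the shell command python3 -m creep 'ROWS' [FORCE]. ROWS is a JSON object of lists of equal length, an entry for each row: "slide": the shift along the world's x, y, z normalised to -1 to 1, where 1 is 0.15 m, a list of three; "twist": the turn, a rotation vector about the world's x, y, z normalised to -1 to 1, where 1 is 360 degrees, a list of three; "fingers": the gripper's target within -1 to 1 (fully open at 1, half-way at 0, shut at -1). A call has 1 to 20 rows; each row is the pose to reach, as a shift and turn from the pose commanded when the call began, turning the shorter way round; what a row does not reach only later rows make up. A row lasts 1/10 s, in which the tool goes at most 50 mm and 8.59 degrees, less where a joint would pass 70% of its speed; a pose out of reach is approached as far as the arm can. A call with a number of a shift or a turn outside -1 to 1 is refused whole. A call with a gripper value outside its range is refused whole. The fingers move at their own pace and stop on an object; FORCE is the grip in N (left out, the last holds). Time passes only in rows, so rows that repeat a pose let the fingers close. It gives the time, the measured TCP pose, the force and the opening at its end, in the units of the state.
- telemetry.get_state(): the state, without advancing time (a new reading comes with each control period).
- optics.get_image(name): name is "scene" or "top" or "wrist"; returns a dict with "img" (480x640x3 uint8, blue, green, red), "depth" (480x640 float32, m along the optical axis (not along the pixel's ray), 0 where there is no reading), "fovy" (degrees; the focal length in pixels is half the picture's height over the tangent of half this angle, whatever the lens; pixels are square), "cx", "cy" (the principal point, pixels), "world_from_camera" (4x4, takes a point from camera to world coordinates). Camera axes: x right, y down, z forward; pixel columns grow to the right and rows downward; lengths in m; the calibration is good to about 2 mm. A picture is of the moment at which its call begins.
- order.sign_off(): hands the job in, once; it reports no verdict.
The state is a dict: "clock": time; "qpos": joint angles; "qd": joint speeds; "effort": joint torques, N m; "position": TCP position; "ee_rot": TCP orientation; "contact_force": force on the tool from outside, world axes, zero at the start; "moment": the same for the moment, N m; "width": finger opening in m.
Only numpy, scipy, OpenCV 4.12 (cv2) and the standard library are available. Lean on these libraries where they do the work, as an engineer would, in place of code of your own. Each camera call takes 0.05 s, during which the arm holds its last target.

TASK

Lay the plate whose holes match the jig's pins flat on the carriage deck, over both pins, and let go. Then, pushing only against the carriage's sprung rubber buffer and not touching the plate again, nudge the stiff carriage along until its pointer is exactly opposite the point of the index clip, never pushing it past. Leave the other plate and the other things on the bench where they are.

Things in the scene. Friction and masses are not known exactly. Their poses are not given: they have to be found in the camera images.
- plate: The plate to load: bare aluminium, 130 x 56 x 6 mm, about 110 g, two round 12 mm through holes on its long centre line, 90 mm apart (45 mm either side of the middle). Origin: centre of its underside; x along its length, z up. It is symmetrical. It starts lying flat on one of two narrow wooden rests (top 30 mm wide, 40 mm above the bench), overhanging it by 13 mm on each long side
- odd_plate: The other plate, the same size, on the other rest: its two holes are only 44 mm apart and do not fit. Leave it. Origin and axes as for the plate
- fixture: The jig, fixed to the bench: aluminium bed 130 x 360 x 18 mm with two steel rails (tops 31 mm above the bench), a 48 mm high end wall at +y. Origin: centre of the bed's underside; x across the bed, y along the rails, the direction in which the carriage must be pushed, z up
- carriage (a joint): Position of the stiff carriage along the rails in m; grows in the jig's +y direction, stop at 0.17. The grey carriage is 100 mm wide and 130 mm long, top 46 mm above the bench, 0.7 to 1.5 kg (differs each time). Dry friction holds it where it is left; it takes about 9 N to push it at the rear, growing to about 13 N near the wall. Pushed briskly it runs on by several mm
- deck_top (a point): Middle of the steel deck's upper face, midway between its two pins: where the middle of the plate's underside must lie; axes as the jig's. The deck, fixed on the carriage's middle, is 120 mm along the rails, 40 mm across, 20 mm high, top 66 mm above the bench. Two upright steel pins, 9 mm diameter, 90 mm apart along the rails: 20 mm straight shank, 7 mm tapered tip (tips 93 mm above the bench)
- pointer (a point): Tip of the small dark steel pointer, with a thin dark line leading to it, on the carriage's +x side, at the middle of its length, 46 mm above the bench; axes as the jig's
- index: Index clip fixed on the jig's +x edge: aluminium block 24 x 30 x 26 mm with a pointed dark steel tooth towards the carriage, a thin dark line behind it and a small screw head beside the line. Origin: 18 mm above the bench, in line along the rails with the tooth's tip, which is the mark (tip 46 mm above the bench, 5 mm nearer the carriage); axes as the jig's. It is 50 to 120 mm ahead of the pointer
- buffer_face (a point): Middle of the outer face of the black rubber buffer: upright bar 92 mm wide across the rails, 12 mm thick, 34 to 78 mm above the bench, on springs (about 0.9 N per mm) 18 mm clear of the carriage's rear (-y) end. Push this face towards the jig's +y: it gives by about 8 to 12 mm before the carriage slides, and comes back when let go while the carriage stays; axes as the jig's
- meter_a: Black hand-held meter, 100 x 66 x 28 mm, bystander; origin at the centre of its underside
- meter_b: Second such meter, bystander
- meter_c: Third such meter, bystander
- tin: Round steel tin, 72 mm across, 35 mm high, bystander; origin at the centre of its underside
- tape: Cardboard ring (empty tape core) 90 mm across, 24 mm high, bystander; origin at the centre of its underside
Mind the look-alikes: they are no part of the job. Leave any red or yellow look-alike of the plate alone.

How it is judged:
By the outcome, as a careful person would: the job done as asked, in the order asked, and still so for the second after the job is handed in, with the robot touching nothing.
It also fails if it takes over 61 s, if anything falls off the work surface, if the arm or the gripper's body presses on something with over 40 N, if the wrist force passes 120 N, or if a joint passes its speed limit or range.

## Working session

There is one attempt and no reset: what is moved stays moved. The work goes in short steps, Python scripts to look and compute and a shell command to move; the robot and the scene stay as the last step left them, time stands still between calls to the robot, and variables do not carry over. Pictures are saved under pics/ and viewed, and the job is handed in when it is done.

```bash
ls; mkdir -p pics; cat > h.py <<'E'
import numpy as np,cv2,pickle,sys
def grab(n,tag):
    from rig import optics
    d=optics.get_image(n); pickle.dump(d,open(f'pics/{tag}.pkl','wb')); cv2.imwrite(f'pics/{tag}.png',d['img']); return d
def load(tag): return pickle.load(open(f'pics/{tag}.pkl','rb'))
def ray(d,u,v):
    f=240/np.tan(np.radians(d['fovy'])/2); c=np.array([(u-d['cx'])/f,(v-d['cy'])/f,1]); T=np.array(d['world_from_camera']); return T[:3,3],T[:3,:3]@c
def atz(d,u,v,z):
    o,r=ray(d,u,v); return o+r*(z-o[2])/r[2]
def dep(d,u,v):
    o,r=ray(d,u,v); return o+r*float(d['depth'][int(round(v)),int(round(u))])
def proj(d,p):
    f=240/np.tan(np.radians(d['fovy'])/2);T=np.array(d['world_from_camera']);c=T[:3,:3].T@(np.array(p)-T[:3,3]);return c[0]/c[2]*f+d['cx'],c[1]/c[2]*f+d['cy']
def crop(tag,u0,v0,u1,v1,s,out):
    im=cv2.imread(f'pics/{tag}.png')[v0:v1,u0:u1]; cv2.imwrite(f'pics/{out}.png',cv2.resize(im,None,fx=s,fy=s,interpolation=cv2.INTER_CUBIC))
np.set_printoptions(precision=4,suppress=True)
E
python3 - <<'E'
from h import *
from rig import telemetry
for n in('scene','top','wrist'):
    d=grab(n,n+'0');print(n,d['fovy'],d['cx'],d['cy'],np.array(d['world_from_camera']))
print(telemetry.get_state())
E
```

```text
pics
scene 48.677082427325935 326.8876204284495 244.39260187046702 [[ 0.8361  0.3736 -0.4017  0.95  ]
 [ 0.5483 -0.5954  0.5873 -0.6551]
 [-0.0198 -0.7112 -0.7027  0.8818]
 [ 0.      0.      0.      1.    ]]
top 47.461775039793736 314.6918594012035 235.8550402537437 [[-0.0031 -0.999   0.0443  0.4152]
 [-1.      0.0031 -0.0011  0.0462]
 [ 0.0009 -0.0443 -0.999   1.3684]
 [ 0.      0.      0.      1.    ]]
wrist 70.53177146196563 319.2409348435079 239.44490632142296 [[ 0.3472 -0.8976 -0.2716  0.267 ]
 [-0.9378 -0.3331 -0.0979 -0.5135]
 [-0.0026  0.2886 -0.9574  0.3724]
 [ 0.      0.      0.      1.    ]]
{'clock': 0.15, 'qpos': array([-1.337 ,  0.2765,  1.5058,  0.    ,  1.3606, -0.121 ]), 'qd': array([-0.0006, -0.0029, -0.0034,  0.0021, -0.0007, -0.0008]), 'effort': array([  0.001 , -41.7147, -24.6033,  -0.0001,   0.0076,   0.    ]), 'position': array([ 0.1996, -0.5388,  0.2306]), 'ee_rot': array([-0.0007,  0.9843,  0.1764, -0.    ]), 'contact_force': array([-0.1934,  0.5204, -0.4194]), 'moment': array([-0.0243,  0.054 ,  0.021 ]), 'width': 0.08530456783223352}
```

View pics/top0.png

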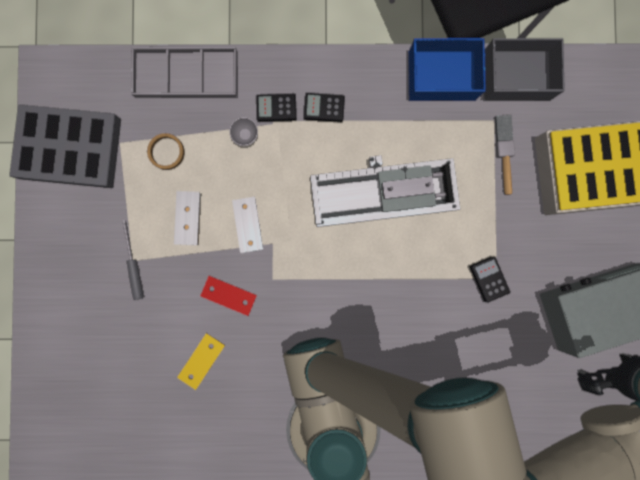

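View pics/scene0.png

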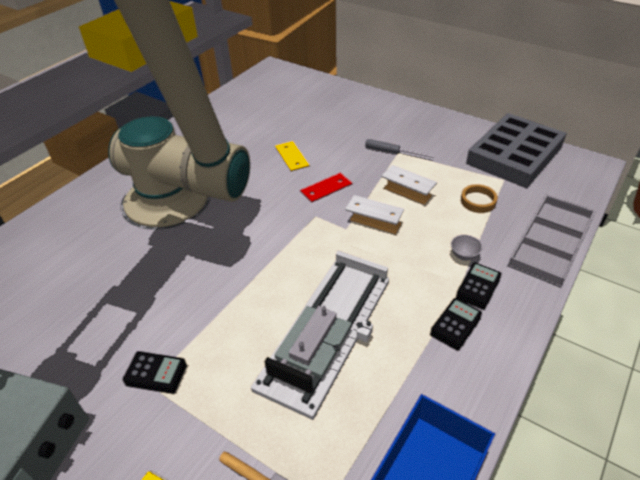

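View pics/wrist0.png

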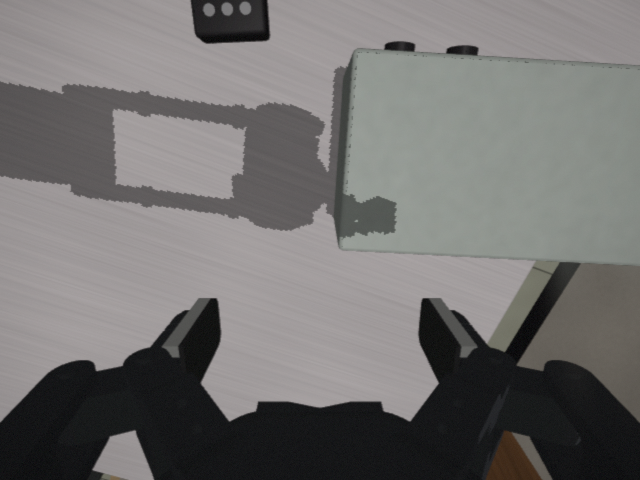

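```bash
python3 - <<'E'
from h import *
crop('top0',300,140,470,240,4.7,'c1'); crop('top0',160,170,280,270,6,'c2')
crop('scene0',240,240,400,420,3.3,'c3')
E
```

```text
(no output)
```

View pics/c1.png

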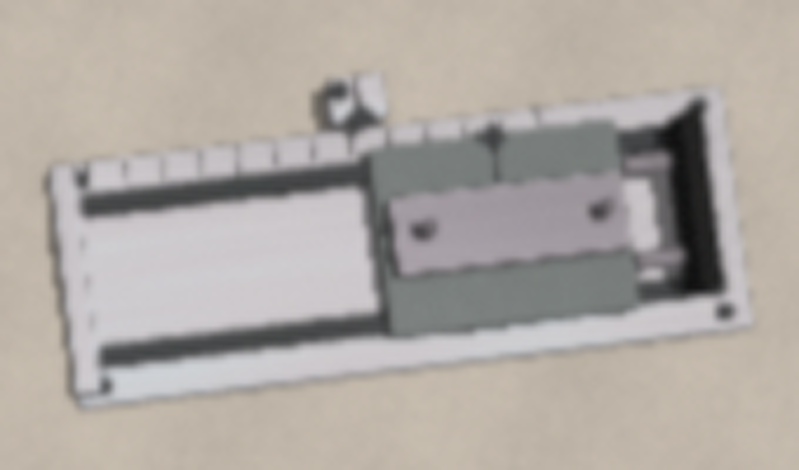

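View pics/c2.png

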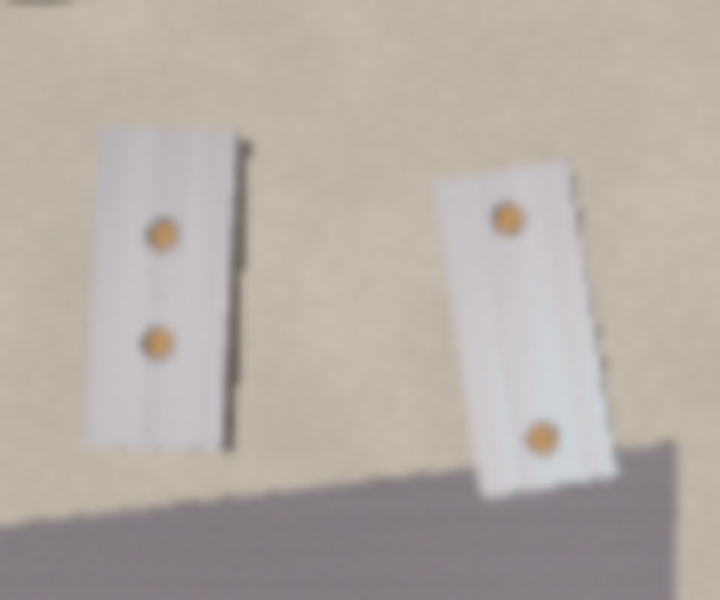

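View pics/c3.png

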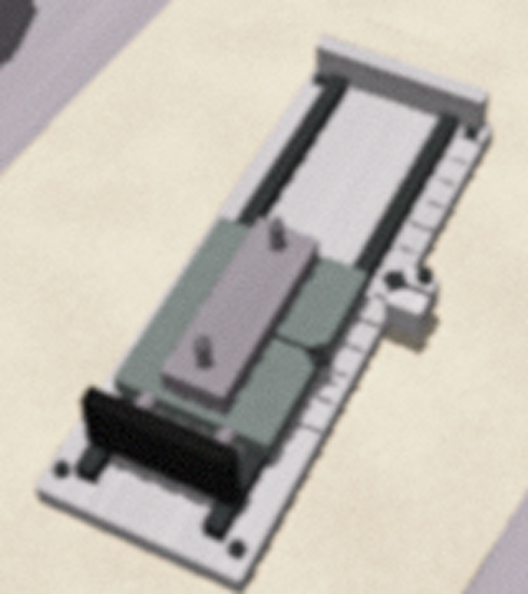

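```bash
python3 - <<'E'
from h import *
d=load('top0')
c1=lambda u,v:(300+u/4.7,140+v/4.7); c2=lambda u,v:(160+u/6,170+v/6)
a=atz(d,*c2(508,218),.046);b=atz(d,*c2(542,438),.046)
print('holes',a,b,np.linalg.norm(a-b),(a+b)/2,np.degrees(np.arctan2(*(b-a)[1::-1])))
cs=[atz(d,*c2(*p),.046) for p in((435,180),(568,160),(615,475),(482,497))]
print(np.array(cs),np.mean(cs,0))
bc=[atz(d,*c1(*p),.018) for p in((50,170),(75,405),(748,325),(720,90))]
print(np.array(bc),np.mean(bc,0))
for p in((423,230),(600,210)):print('pin',atz(d,*c1(*p),.09),dep(d,*c1(*p)))
dc=[atz(d,*c1(*p),.066) for p in((388,200),(400,275),(630,247),(618,175))]
print('deck',np.array(dc),np.mean(dc,0))
print('ptr',atz(d,*c1(491,130),.046),'idx',atz(d,*c1(357,128),.046))
E
```

```text
holes [0.5461 0.2148 0.046 ] [0.4569 0.2008 0.046 ] 0.09026991433527576 [0.5015 0.2078 0.046 ] -171.1045749491676
[[0.5616 0.2444 0.046 ]
 [0.5696 0.1905 0.046 ]
 [0.4419 0.1713 0.046 ]
 [0.4332 0.2249 0.046 ]] [0.5016 0.2078 0.046 ]
[[ 0.6237  0.0544  0.018 ]
 [ 0.499   0.0416  0.018 ]
 [ 0.5403 -0.314   0.018 ]
 [ 0.6653 -0.301   0.018 ]] [ 0.5821 -0.1297  0.018 ]
pin [ 0.5818 -0.1327  0.09  ] [ 0.5818 -0.1327  0.0901]
pin [ 0.5916 -0.2215  0.09  ] [ 0.5928 -0.2233  0.0812]
deck [[ 0.6004 -0.1183  0.066 ]
 [ 0.5619 -0.1241  0.066 ]
 [ 0.5759 -0.2416  0.066 ]
 [ 0.6128 -0.2359  0.066 ]] [ 0.5877 -0.18    0.066 ]
ptr [ 0.6396 -0.1746  0.046 ] idx [ 0.6408 -0.1051  0.046 ]
```

```bash
python3 -m creep '{"slide":[[0.865,0.76,0],[0.865,0.76,0],[0.865,0.76,0],[0.865,0.76,0]],"twist":[[0,0,0.0707],[0,0,0.0707],[0,0,0.0707],[0,0,0.0707]],"fingers":[1,1,1,1]}' 40
python3 -m creep '{"slide":[[0.865,0.76,0],[0.865,0.76,0],[0.865,0.76,0],[0.865,0.76,0]],"twist":[[0,0,0.0707],[0,0,0.0707],[0,0,0.0707],[0,0,0.0707]],"fingers":[1,1,1,1]}'
python3 -m creep '{"slide":[[0.865,0.76,0],[0.865,0.76,0],[0.865,0.76,0],[0.865,0.76,0],[0.865,0.76,0],[0.865,0.76,0]],"twist":[[0,0,0.0707],[0,0,0.0707],[0,0,0.0707],[0,0,0.0707],[0,0,0.0707],[0,0,0.0707]],"fingers":[1,1,1,1,1,1]}'
python3 -c "
from h import *
grab('wrist','w1')
from rig import telemetry
pickle.dump(telemetry.get_state(),open('pics/w1s.pkl','wb'))
"
```

```text
clock: 0.55
position: [0.3317, -0.422, 0.2311]
ee_rot: [-0.001, 0.92, 0.391, 0.001]
contact_force: [0.0, -0.4, 0.2]
width: 0.0855
clock: 0.95
position: [0.4617, -0.308, 0.2311]
ee_rot: [-0.0, 0.811, 0.585, 0.001]
contact_force: [0.1, -0.7, -0.4]
width: 0.0853
clock: 1.55
position: [0.5886, -0.197, 0.2307]
ee_rot: [-0.001, 0.664, 0.747, -0.001]
contact_force: [-0.4, -0.6, 0.2]
width: 0.0852
```

View pics/w1.png

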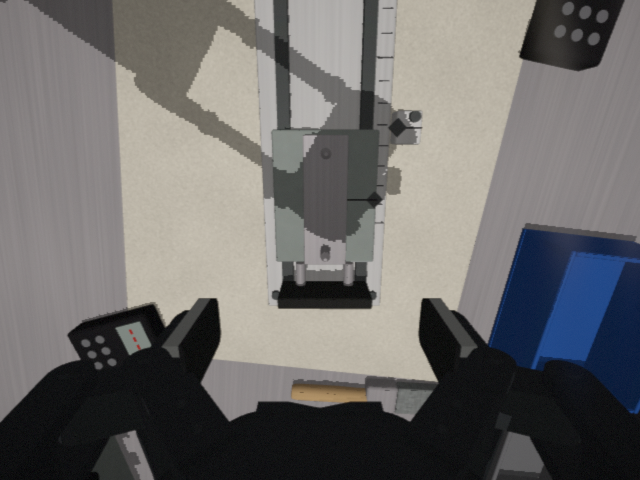

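```bash
python3 - <<'E'
from h import *
crop('w1',250,90,440,320,2.6,'w1c')
crop('w1',300,135,350,270,4.4,'w1p')
crop('w1',340,100,440,220,5,'w1i')
E
```

```text
(no output)
```

View pics/w1p.png

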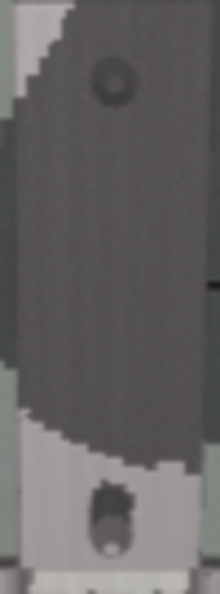

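View pics/w1i.png

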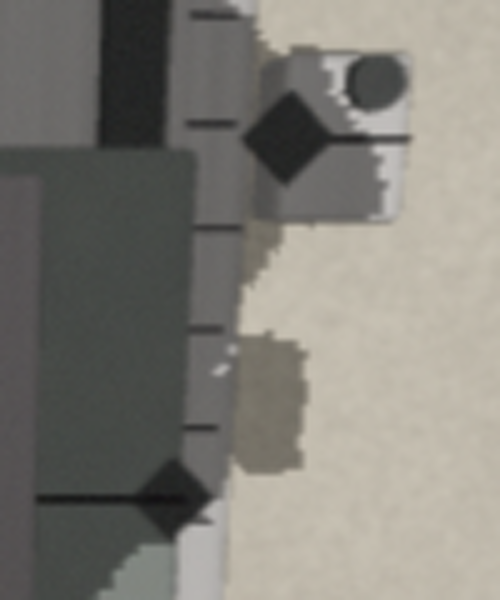

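View pics/w1c.png

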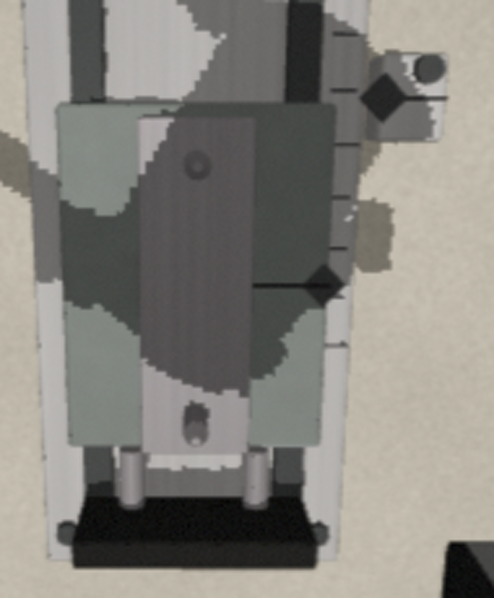

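```bash
python3 - <<'E'
from h import *
d=load('w1')
a=atz(d,300+115/4.4-.5+.11,135+82/4.4-.5+.11,.093);b=atz(d,300+111/4.4-.4,135+548/4.4-.4,.093)
print('pins',a,b,np.linalg.norm(a-b),(a+b)/2, np.degrees(np.arctan2(-(a-b)[0],(a-b)[1])))
i=atz(d,340+243/5-.4,100+138/5-.4,.046);p=atz(d,340+213/5-.4,100+497/5-.4,.046)
print('idx',i,'ptr',p)
# bed edges / carriage corners
C=[atz(d,250+u/2.6-.4,90+v/2.6-.4,.046) for u,v in((57,104),(335,104),(320,446),(70,446))]
print(np.array(C),np.mean(C,0)); 
D=[atz(d,250+u/2.6-.4,90+v/2.6-.4,.066) for u,v in((140,116),(254,117),(247,455),(142,453))]
print(np.array(D),np.mean(D,0))
B=[atz(d,250+u/2.6-.4,90+v/2.6-.4,.078) for u,v in((73,568),(316,566))];print('buf low edge',B)
s=pickle.load(open('pics/w1s.pkl','rb'));print(s['position'],s['ee_rot'])
E
```

```text
pins [ 0.5846 -0.1355  0.093 ] [ 0.5948 -0.2248  0.093 ] 0.08993354425340558 [ 0.5897 -0.1802  0.093 ] 6.53705971820895
idx [ 0.6394 -0.1078  0.046 ] ptr [ 0.6452 -0.1737  0.046 ]
[[ 0.5336 -0.1224  0.046 ]
 [ 0.6309 -0.1109  0.046 ]
 [ 0.6464 -0.2382  0.046 ]
 [ 0.5486 -0.2498  0.046 ]] [ 0.5899 -0.1803  0.046 ]
[[ 0.5641 -0.123   0.066 ]
 [ 0.6017 -0.1189  0.066 ]
 [ 0.616  -0.2379  0.066 ]
 [ 0.5772 -0.2417  0.066 ]] [ 0.5897 -0.1804  0.066 ]
buf low edge [array([ 0.5566, -0.2854,  0.078 ]), array([ 0.646 , -0.2739,  0.078 ])]
[ 0.5881 -0.1977  0.2309] [-0.0005  0.6647  0.7471 -0.0006]
```

```bash
python3 -m creep '{"slide":[[-0.193,0.9,0],[-0.193,0.9,0],[-0.193,0.9,0],[-0.193,0.9,0]],"twist":[[0,0,-0.0813],[0,0,-0.0813],[0,0,-0.0813],[0,0,-0.0813]],"fingers":[1,1,1,1]}'
python3 -m creep '{"slide":[[-0.193,0.9,0],[-0.193,0.9,0],[-0.193,0.9,0],[-0.193,0.9,0]],"twist":[[0,0,-0.0813],[0,0,-0.0813],[0,0,-0.0813],[0,0,-0.0813]],"fingers":[1,1,1,1]}'
python3 -m creep '{"slide":[[-0.193,0.9,-0.27],[-0.193,0.9,-0.27],[-0.193,0.9,-0.27],[-0.193,0.9,-0.27],[-0.193,0.9,-0.27],[-0.193,0.9,-0.27],[-0.193,0.9,-0.27]],"twist":[[0,0,-0.0813],[0,0,-0.0813],[0,0,-0.0813],[0,0,-0.0813],[0,0,-0.0813],[0,0,-0.0813],[0,0,-0.0813]],"fingers":[1,1,1,1,1,1,1]}'
python3 -c "
from h import *
grab('wrist','w2')
from rig import telemetry
pickle.dump(telemetry.get_state(),open('pics/w2s.pkl','wb'))
"
```

```text
clock: 2.0
position: [0.5573, -0.0592, 0.2318]
ee_rot: [-0.001, 0.833, 0.554, 0.0]
contact_force: [0.1, -0.8, 0.5]
width: 0.085
clock: 2.4
position: [0.5288, 0.0755, 0.2317]
ee_rot: [-0.001, 0.945, 0.326, -0.0]
contact_force: [-0.2, -0.1, -0.3]
width: 0.0855
clock: 3.1
position: [0.5028, 0.2062, 0.1914]
ee_rot: [0.0, 0.997, 0.077, 0.001]
contact_force: [1.3, -0.6, -0.5]
width: 0.0854
```

View pics/w2.png

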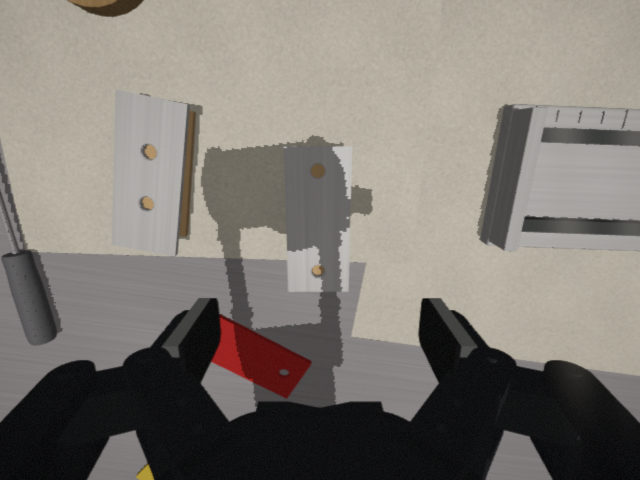

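```bash
python3 - <<'E'
from h import *
crop('w2',270,135,370,300,3.6,'w2c')
E
```

```text
(no output)
```

View pics/w2c.png

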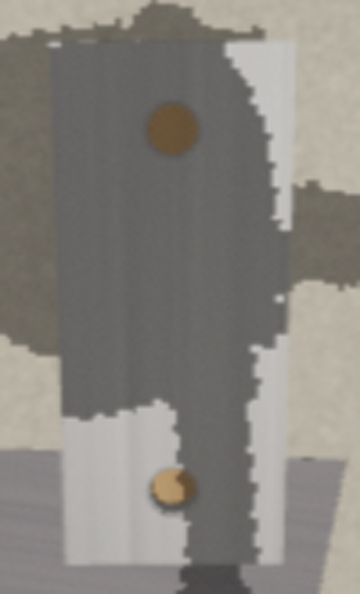

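```bash
python3 - <<'E'
from h import *
d=load('w2'); g=lambda u,v:atz(d,270+u/3.6-.4,135+v/3.6-.4,.046)
a=g(173,129);b=g(173,487)
print(a,b,np.linalg.norm(a-b),(a+b)/2,np.degrees(np.arctan2((a-b)[1],(a-b)[0])))
C=np.array([g(50,42),g(295,40),g(283,565),g(65,565)]);print(C,C.mean(0));print(np.degrees(np.arctan2(*(C[0]-C[3])[1::-1])),np.degrees(np.arctan2(*(C[1]-C[2])[1::-1])))
s=pickle.load(open('pics/w2s.pkl','rb'));print(s['position'],s['ee_rot'],2*np.degrees(np.arctan2(s['ee_rot'][2],s['ee_rot'][1])))
E
```

```text
[0.5473 0.2149 0.046 ] [0.4594 0.2014 0.046 ] 0.08891388162779143 [0.5034 0.2081 0.046 ] 8.744018509287468
[[0.5622 0.2454 0.046 ]
 [0.5712 0.1906 0.046 ]
 [0.4425 0.1701 0.046 ]
 [0.4339 0.2256 0.046 ]] [0.5024 0.2079 0.046 ]
8.785927809392103 9.033883568175584
[0.5028 0.2064 0.1913] [0.0002 0.997  0.0769 0.0005] 8.817268874878053
```

```bash
python3 -m creep '{"slide":[[0,0.01,-0.3],[0,0.01,-0.6],[0,0.01,-0.8],[0,0.01,-0.9],[0,0.01,-0.9]],"twist":[[0,0,0],[0,0,0],[0,0,0],[0,0,0],[0,0,0]],"fingers":[1,1,1,1,1]}'
python3 -m creep '{"slide":[[0,0,-0.12],[0,0,-0.22],[0,0,-0.226],[0,0,-0.226],[0,0,-0.226]],"twist":[[0,0,0],[0,0,0],[0,0,0],[0,0,0],[0,0,0]],"fingers":[1,1,1,1,1]}'
python3 -c "
from h import *
grab('wrist','w3')"
```

```text
clock: 3.65
position: [0.5008, 0.2078, 0.0537]
ee_rot: [0.001, 0.997, 0.077, -0.003]
contact_force: [0.4, -0.5, -0.2]
width: 0.0855
clock: 4.15
position: [0.5034, 0.2094, 0.0233]
ee_rot: [-0.0, 0.997, 0.077, 0.001]
contact_force: [-0.1, -0.5, 0.1]
width: 0.085
```

View pics/w3.png

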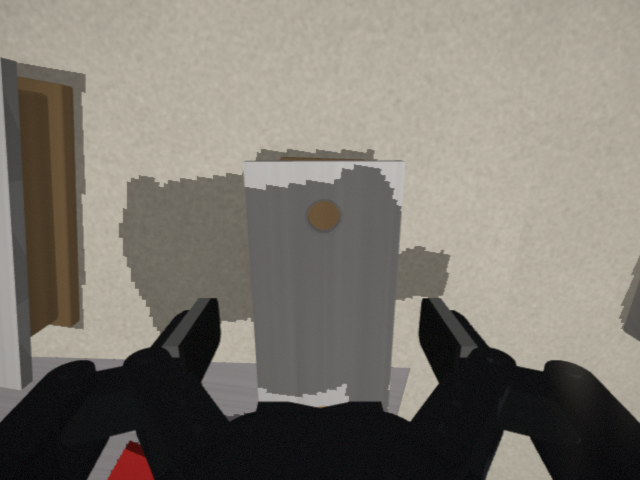

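```bash
python3 -m creep '{"slide":[[0,-0.01,0],[0,-0.01,0],[0,-0.01,0],[0,-0.01,0],[0,-0.01,0],[0,-0.01,0],[0,-0.01,0],[0,-0.01,0]],"twist":[[0,0,0],[0,0,0],[0,0,0],[0,0,0],[0,0,0],[0,0,0],[0,0,0],[0,0,0]],"fingers":[1,1,-1,-1,-1,-1,-1,-1]}' 40
python3 -c "
from h import *
grab('wrist','w4')
from rig import telemetry
print(telemetry.get_state())"
```

```text
clock: 5.0
position: [0.5022, 0.2078, 0.0223]
ee_rot: [0.0, 0.997, 0.077, 0.0]
contact_force: [-1.6, 0.7, 6.0]
width: 0.0547
{'clock': 5.05, 'qpos': array([ 0.2644,  0.4288,  1.8608, -0.0001,  0.8518,  1.6802]), 'qd': array([ 0.0007, -0.0007, -0.0007, -0.0001,  0.0004, -0.001 ]), 'effort': array([ -0.1386, -40.3375, -16.4602,   0.0254,  -0.4545,  -0.0077]), 'position': array([0.5022, 0.2078, 0.0222]), 'ee_rot': array([0.    , 0.997 , 0.0774, 0.0001]), 'contact_force': array([-1.8036, -0.0789,  5.5603]), 'moment': array([-0.1727,  0.1526,  0.0033]), 'width': 0.054969272215117146}
```

View pics/w4.png

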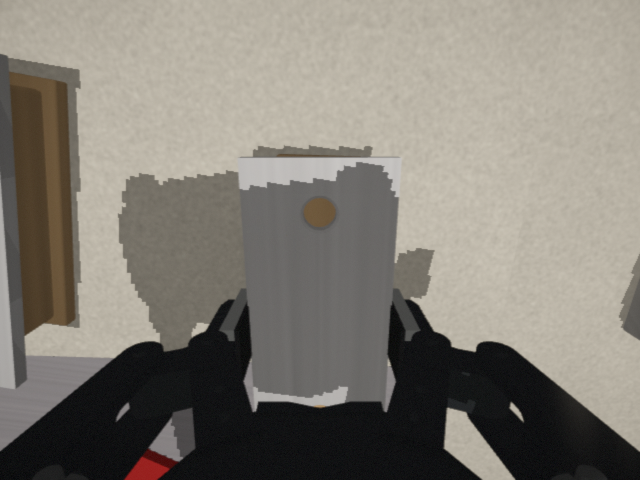

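```bash
python3 -m creep '{"slide":[[0,0,0.1],[0,0,0.3],[0,0,0.6],[0,0,0.9],[0,0,0.9],[0,0,0.9],[0,0,0.9]],"twist":[[0,0,0],[0,0,0],[0,0,0],[0,0,0],[0,0,0],[0,0,0],[0,0,0]],"fingers":[-1,-1,-1,-1,-1,-1,-1]}' 40
python3 -c "
from h import *
grab('wrist','w5')
from rig import telemetry
s=telemetry.get_state();pickle.dump(s,open('pics/w5s.pkl','wb'));print(s)"
```

```text
clock: 5.75
position: [0.5008, 0.2074, 0.1551]
ee_rot: [0.0, 0.997, 0.077, -0.002]
contact_force: [-0.2, 0.2, 0.0]
width: 0.0552
{'clock': 5.8, 'qpos': array([ 0.2643,  0.2835,  1.6939, -0.0001,  1.1685,  1.6802]), 'qd': array([ 0.0011,  0.0046,  0.0011,  0.0006,  0.0025, -0.0024]), 'effort': array([  0.0196, -41.2484, -23.1805,   0.0003,  -0.0107,  -0.    ]), 'position': array([0.5007, 0.2074, 0.1548]), 'ee_rot': array([ 0.0004,  0.997 ,  0.0774, -0.0021]), 'contact_force': array([-0.4846, -0.8647, -1.2724]), 'moment': array([-0.0227, -0.0155, -0.0237]), 'width': 0.05476794523737724}
```

View pics/w5.png

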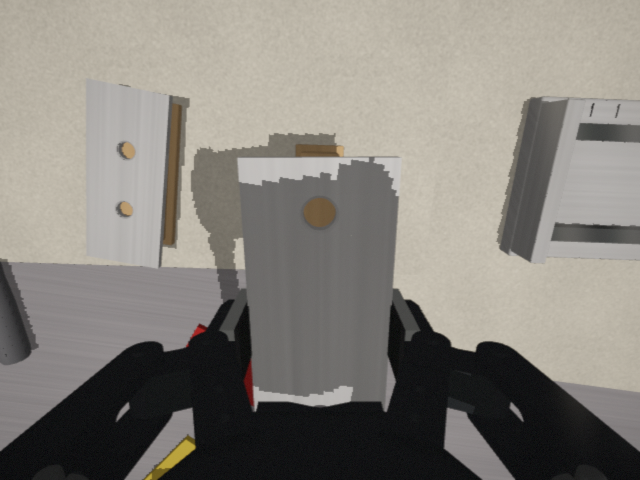

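```bash
python3 - <<'E'
from h import *
crop('w5',220,140,420,300,4,'w5c')
E
```

```text
(no output)
```

View pics/w5c.png

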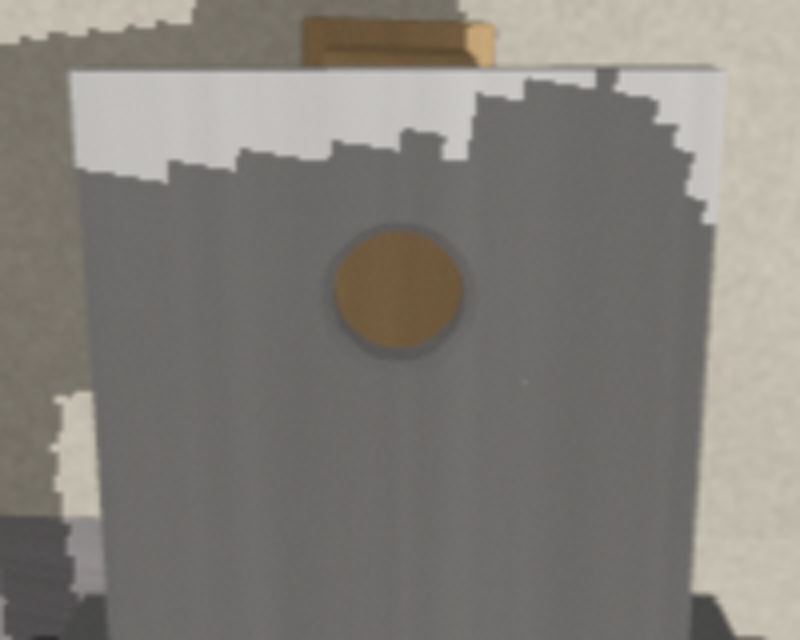

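```bash
cat > tf.py <<'E'
from h import *
from scipy.spatial.transform import Rotation as R
def tool(s):
    w,x,y,z=s['ee_rot']; return R.from_quat([x,y,z,w]),np.array(s['position'])
def intool(d,s,u,v,zt):
    # point on plane at tool z = zt
    r,p=tool(s); o,k=ray(d,u,v); o=r.inv().apply(o-p); k=r.inv().apply(k); return o+k*(zt-o[2])/k[2]
E
python3 - <<'E'
from tf import *
d=load('w5');s=pickle.load(open('pics/w5s.pkl','rb'))
for zt in(-.0238,-.026):
  g=lambda u,v:intool(d,s,220+u/4-.4,140+v/4-.4,zt)
  h=g(399,292);C=[g(70,70),g(725,67),g(691,640),g(107,640)]
  print('hole',h);print(np.array(C));print(np.linalg.norm(C[0]-C[1]))
  for a,b in((3,0),(2,1)): print(np.degrees(np.arctan2((C[b]-C[a])[1],(C[b]-C[a])[0])))
print('diam',g(472,292)-g(326,292), g(399,224)-g(399,360))
# also compare: pin centre in tool frame with w1
d=load('w1');s=pickle.load(open('pics/w1s.pkl','rb'));r,p=tool(s)
for q in((0.5846,-.1355,.093),(.5948,-.2248,.093)):print(r.inv().apply(np.array(q)-p))
E
```

```text
hole [ 0.0462 -0.0003 -0.0238]
[[ 0.0655 -0.0282 -0.0238]
 [ 0.0657  0.0274 -0.0238]
 [ 0.0121  0.0278 -0.0238]
 [ 0.0121 -0.0284 -0.0238]]
0.05559970460304976
0.18917164133739398
-0.4650210263488758
hole [ 0.0467 -0.0003 -0.026 ]
[[ 0.0656 -0.0277 -0.026 ]
 [ 0.0658  0.0268 -0.026 ]
 [ 0.0132  0.0273 -0.026 ]
 [ 0.0132 -0.0279 -0.026 ]]
0.05456694985243356
0.1891716413373958
-0.46502102634887194
diam [-0.      0.0128  0.    ] [0.0121 0.     0.    ]
[0.0622 0.0039 0.1379]
[-0.0277  0.0037  0.1379]
```

```bash
python3 -m creep '{"slide":[[0.198,-0.863,0],[0.198,-0.863,0],[0.198,-0.863,0],[0.198,-0.863,0]],"twist":[[0,0,0.0812],[0,0,0.0812],[0,0,0.0812],[0,0,0.0812]],"fingers":[-1,-1,-1,-1]}'
python3 -m creep '{"slide":[[0.198,-0.863,0],[0.198,-0.863,0],[0.198,-0.863,0],[0.198,-0.863,0]],"twist":[[0,0,0.0812],[0,0,0.0812],[0,0,0.0812],[0,0,0.0812]],"fingers":[-1,-1,-1,-1]}'
python3 -m creep '{"slide":[[0.1,-0.4,0],[0.198,-0.7,-0.05],[0.198,-0.8,-0.1],[0.198,-0.863,-0.13],[0.198,-0.863,-0.13],[0.198,-0.863,-0.13],[0.198,-0.863,-0.13],[0.198,-0.863,-0.13]],"twist":[[0,0,0.0812],[0,0,0.0812],[0,0,0.0812],[0,0,0.0812],[0,0,0.0812],[0,0,0.0812],[0,0,0.0812],[0,0,0.0812]],"fingers":[-1,-1,-1,-1,-1,-1,-1,-1]}'
python3 -c "
from h import *
grab('wrist','w6')
from rig import telemetry
s=telemetry.get_state();pickle.dump(s,open('pics/w6s.pkl','wb'));print(s)"
```

```text
clock: 6.2
position: [0.5321, 0.0738, 0.1549]
ee_rot: [0.001, 0.945, 0.327, -0.002]
contact_force: [0.5, 1.0, -1.8]
width: 0.0553
clock: 6.6
position: [0.5622, -0.0561, 0.1547]
ee_rot: [0.0, 0.832, 0.554, -0.001]
contact_force: [0.1, 1.1, -1.1]
width: 0.0546
clock: 7.4
position: [0.5913, -0.1795, 0.1376]
ee_rot: [0.0, 0.665, 0.747, 0.0]
contact_force: [0.0, 0.7, -0.9]
width: 0.0554
{'clock': 7.45, 'qpos': array([-0.4075,  0.4019,  1.5537,  0.0002,  1.1855, -0.5232]), 'qd': array([-0.0017, -0.0014, -0.0031, -0.0011, -0.0008, -0.001 ]), 'effort': array([ -0.1304, -47.519 , -22.9643,  -0.0046,   0.0009,   0.005 ]), 'position': array([ 0.5914, -0.1796,  0.1378]), 'ee_rot': array([0.0002, 0.6651, 0.7468, 0.0002]), 'contact_force': array([-0.1264, -1.203 , -0.1617]), 'moment': array([-0.0313, -0.0524,  0.0088]), 'width': 0.05543868876598901}
```

View pics/w6.png

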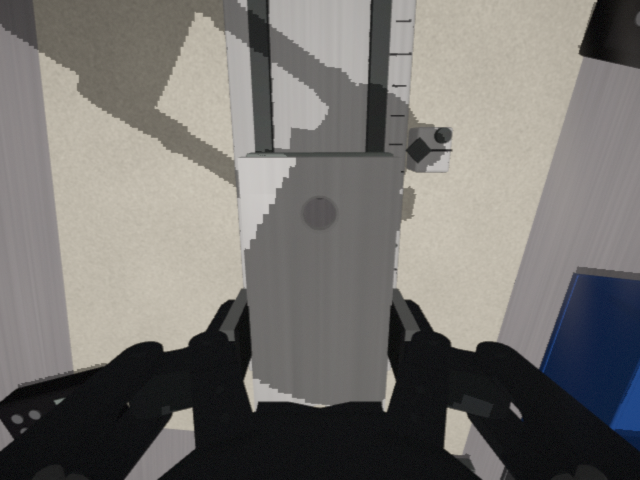

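```bash
python3 -m creep '{"slide":[[-0.009,-0.01,-0.15],[-0.009,-0.01,-0.3],[-0.009,-0.01,-0.35],[-0.009,-0.01,-0.36],[-0.009,-0.01,-0.36],[-0.009,-0.01,-0.36],[-0.009,-0.01,-0.36]],"twist":[[0,0,0],[0,0,0],[0,0,0],[0,0,0],[0,0,0],[0,0,0],[0,0,0]],"fingers":[-1,-1,-1,-1,-1,-1,-1]}'
python3 -c "
from h import *
grab('wrist','w7');crop('w7',240,140,400,300,4,'w7c');grab('scene','s7');crop('s7',220,220,420,420,3,'s7c')
from rig import telemetry
s=telemetry.get_state();pickle.dump(s,open('pics/w7s.pkl','wb'));print(s)"
```

```text
clock: 8.15
position: [0.5906, -0.1823, 0.0845]
ee_rot: [0.001, 0.665, 0.747, 0.0]
contact_force: [0.2, -0.5, -0.6]
width: 0.0554
{'clock': 8.25, 'qpos': array([-0.4121,  0.4488,  1.6237,  0.    ,  1.0677, -0.5268]), 'qd': array([-0.0005,  0.0031,  0.0053,  0.0006, -0.0002, -0.0005]), 'effort': array([  0.0204, -48.7859, -21.3676,   0.0028,  -0.0097,   0.0002]), 'position': array([ 0.5903, -0.1823,  0.0842]), 'ee_rot': array([0.0007, 0.6654, 0.7465, 0.0002]), 'contact_force': array([ 0.3908, -0.2568, -0.4499]), 'moment': array([-0.0407, -0.0274, -0.014 ]), 'width': 0.05468285033563977}
```

View pics/w7c.png

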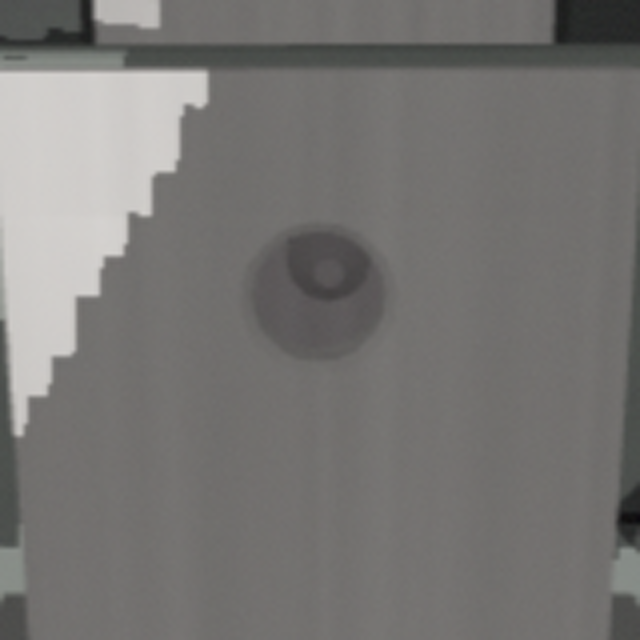

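View pics/s7c.png

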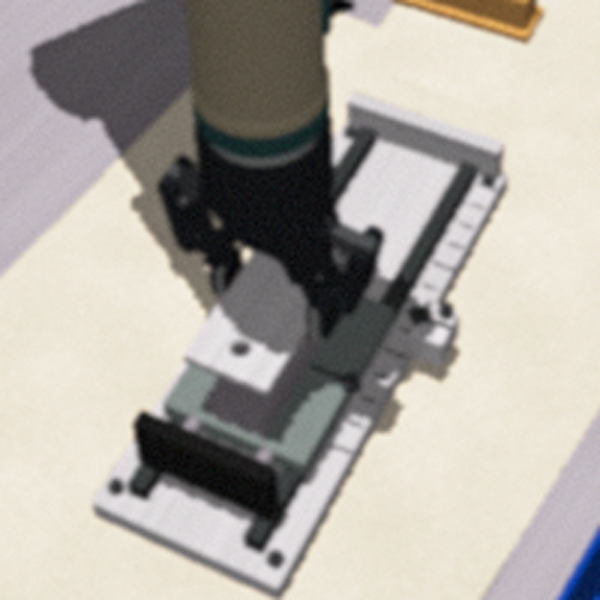

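```bash
python3 - <<'E'
from tf import *
d=load('w7');s=pickle.load(open('pics/w7s.pkl','rb'))
r,p=tool(s)
h=atz(d,240+319/4-.4,140+292/4-.4,p[2]+.0238);t=atz(d,240+329/4-.4,140+271/4-.4,.093)
print(h,t,t-h, r.inv().apply(t-h), p)
e=[atz(d,240+u/4-.4,140+68/4-.4,p[2]+.0238) for u in(0,640)]
v=e[1]-e[0];print('plate yaw',np.degrees(np.arctan2(v[1],v[0])))
E
```

```text
[ 0.5835 -0.1348  0.108 ] [ 0.5846 -0.1358  0.093 ] [ 0.0011 -0.001  -0.015 ] [-0.0011  0.001   0.015 ] [ 0.5903 -0.1823  0.0842]
plate yaw 6.561826059085274
```

```bash
python3 -m creep '{"slide":[[0.007,-0.005,0],[0.007,-0.005,0],[0.007,-0.005,-0.03],[0.007,-0.005,-0.06],[0.007,-0.005,-0.08],[0.007,-0.005,-0.08],[0.007,-0.005,-0.08]],"twist":[[0,0,0],[0,0,0],[0,0,0],[0,0,0],[0,0,0],[0,0,0],[0,0,0]],"fingers":[-1,-1,-1,-1,-1,-1,-1]}'
python3 -c "
from h import *
grab('wrist','w8');crop('w8',240,140,400,300,4,'w8c');grab('scene','s8');crop('s8',220,220,420,420,3,'s8c')
from rig import telemetry
s=telemetry.get_state();pickle.dump(s,open('pics/w8s.pkl','wb'));print(s)"
```

```text
clock: 8.95
position: [0.5909, -0.1828, 0.0712]
ee_rot: [-0.0, 0.665, 0.747, -0.0]
contact_force: [-0.2, 0.6, -1.7]
width: 0.0547
{'clock': 9.05, 'qpos': array([-0.4125,  0.463 ,  1.6354,  0.    ,  1.0429, -0.5273]), 'qd': array([-0.0016, -0.0014, -0.0011,  0.0009, -0.0013,  0.0003]), 'effort': array([ -0.0025, -49.0081, -20.8144,   0.0014,   0.0081,  -0.    ]), 'position': array([ 0.5911, -0.1829,  0.0715]), 'ee_rot': array([0.0001, 0.6654, 0.7465, 0.0001]), 'contact_force': array([ 1.0096, -0.2373, -0.5992]), 'moment': array([-0.0402,  0.0216, -0.0095]), 'width': 0.055055719821864836}
```

View pics/w8c.png

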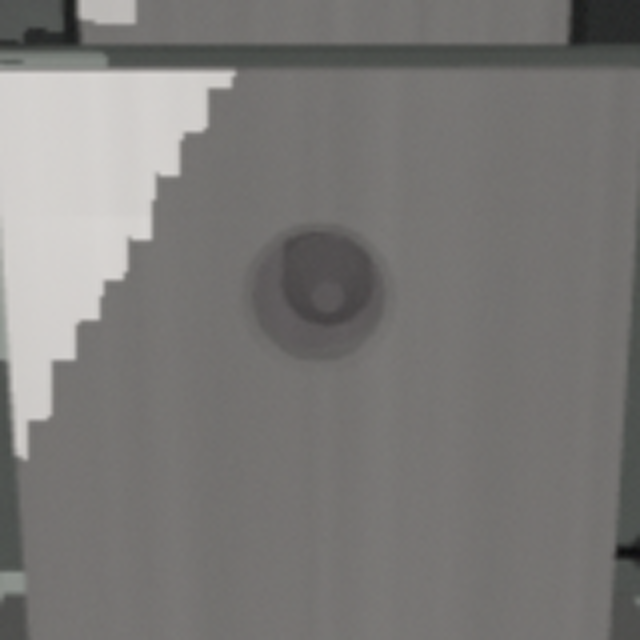

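View pics/s8c.png

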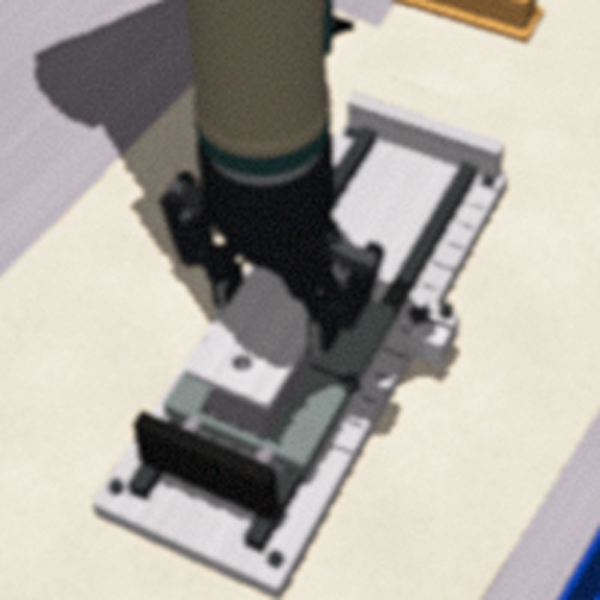

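```bash
python3 - <<'E'
from tf import *
d=load('w8');s=pickle.load(open('pics/w8s.pkl','rb'))
r,p=tool(s)
for dz in(-.002,0,.002):
    h=atz(d,240+319/4-.4,140+292/4-.4,p[2]+.0238+dz);t=atz(d,240+327.5/4-.4,140+297/4-.4,.093)
    print(h,t,t-h)
E
```

```text
[ 0.5838 -0.1355  0.0933] [ 0.5846 -0.136   0.093 ] [ 0.0008 -0.0004 -0.0003]
[ 0.5838 -0.1351  0.0953] [ 0.5846 -0.136   0.093 ] [ 0.0009 -0.0009 -0.0023]
[ 0.5837 -0.1347  0.0973] [ 0.5846 -0.136   0.093 ] [ 0.0009 -0.0013 -0.0043]
```

```bash
python3 -m creep '{"slide":[[0.006,-0.006,0],[0.006,-0.006,0],[0.006,-0.006,-0.03],[0.006,-0.006,-0.06],[0.006,-0.006,-0.09],[0.006,-0.006,-0.12],[0.006,-0.006,-0.14],[0.006,-0.006,-0.14],[0.006,-0.006,-0.14]],"twist":[[0,0,0],[0,0,0],[0,0,0],[0,0,0],[0,0,0],[0,0,0],[0,0,0],[0,0,0],[0,0,0]],"fingers":[-1,-1,-1,-1,-1,-1,-1,-1,-1]}'
python3 -c "
from h import *
grab('wrist','w9');crop('w9',240,140,400,300,4,'w9c');grab('scene','s9');crop('s9',220,220,420,420,3,'s9c')
from rig import telemetry
s=telemetry.get_state();pickle.dump(s,open('pics/w9s.pkl','wb'));print(s)"
```

```text
clock: 9.95
position: [0.5919, -0.1837, 0.0504]
ee_rot: [0.0, 0.665, 0.747, 0.0]
contact_force: [0.5, -0.2, -0.6]
width: 0.0548
{'clock': 10.05, 'qpos': array([-0.4132,  0.4861,  1.6558,  0.    ,  0.9992, -0.5281]), 'qd': array([ 0.0008, -0.0021, -0.0013, -0.0016, -0.0013,  0.0004]), 'effort': array([ -0.004 , -49.5589, -20.0822,   0.0012,   0.0062,   0.    ]), 'position': array([ 0.592 , -0.1838,  0.0506]), 'ee_rot': array([0.0002, 0.6654, 0.7465, 0.0001]), 'contact_force': array([ 0.8363,  0.6853, -1.4652]), 'moment': array([-0.0092, -0.0336,  0.0126]), 'width': 0.055449685373657714}
```

View pics/w9c.png

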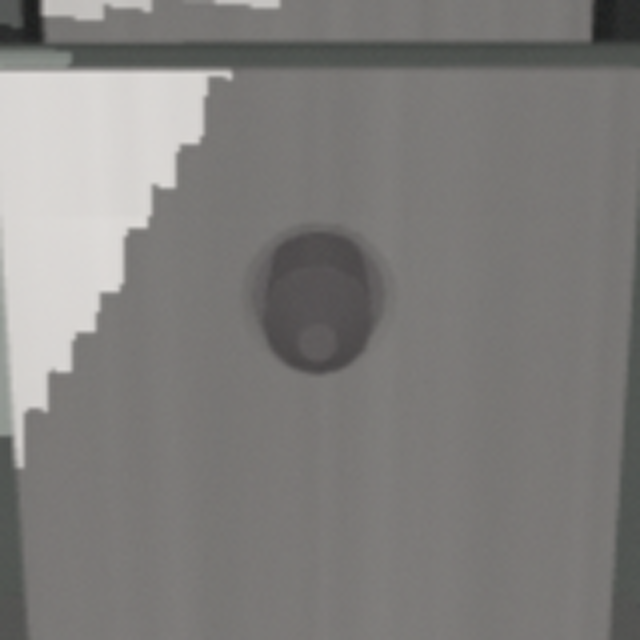

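View pics/s9c.png

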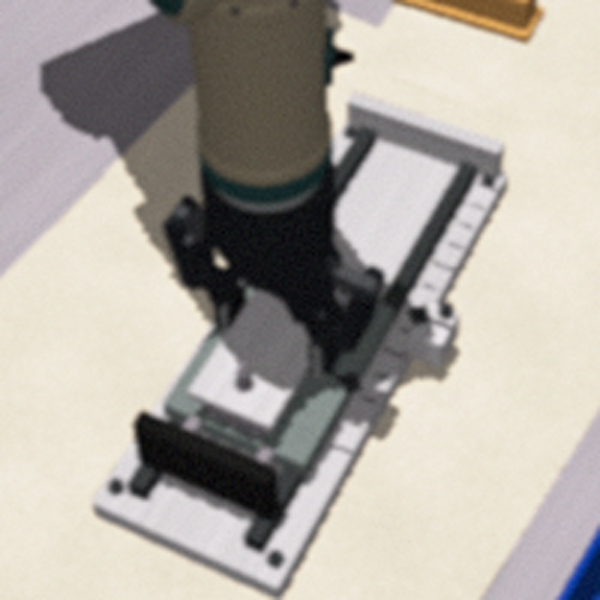

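```bash
python3 -m creep '{"slide":[[0,0,-0.007],[0,0,-0.014],[0,0,-0.016],[0,0,-0.016],[0,0,-0.016]],"twist":[[0,0,0],[0,0,0],[0,0,0],[0,0,0],[0,0,0]],"fingers":[-1,-1,-1,-1,-1]}'
python3 -c "
from h import *
from rig import telemetry
s=telemetry.get_state();print(s['position'],s['contact_force'],s['moment'])"
```

```text
clock: 10.55
position: [0.592, -0.1838, 0.0484]
ee_rot: [0.0, 0.665, 0.747, 0.0]
contact_force: [-0.9, 1.2, 2.3]
width: 0.0553
[ 0.592  -0.1838  0.0484] [-0.9258  1.2173  2.3483] [ 0.0451 -0.0149  0.0288]
```

```bash
python3 -m creep '{"slide":[[0,0,-0.003],[0,0,-0.003],[0,0,-0.003],[0,0,-0.003],[0,0,-0.003],[0,0,-0.003],[0,0,-0.003]],"twist":[[0,0,0],[0,0,0],[0,0,0],[0,0,0],[0,0,0],[0,0,0],[0,0,0]],"fingers":[-1,-1,0.65,0.65,0.65,0.65,0.65]}'
python3 -c "
from h import *
from rig import telemetry
s=telemetry.get_state();print(s['position'],s['contact_force'],s['moment'],s['width'])
grab('wrist','w10')"
```

```text
clock: 11.25
position: [0.5918, -0.1837, 0.0474]
ee_rot: [-0.0, 0.665, 0.746, -0.0]
contact_force: [-0.7, 0.2, -1.2]
width: 0.0706
[ 0.5918 -0.1837  0.0474] [-0.659   0.2049 -1.1779] [-0.0233  0.0596 -0.0149] 0.07056626878551232
```

View pics/w10.png

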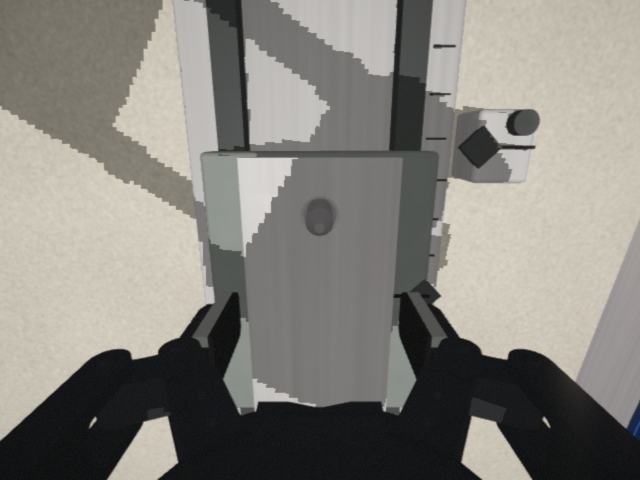

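```bash
python3 -m creep '{"slide":[[0,0,0.05],[0,0,0.2],[0,0,0.45],[0,0,0.75],[0,0,0.75],[0,0,0.75]],"twist":[[0,0,0],[0,0,0],[0,0,0],[0,0,0],[0,0,0],[0,0,0]],"fingers":[0.65,0.65,0.65,0.65,0.65,0.65]}'
python3 -m creep '{"slide":[[0.03,-0.3,0],[0.06,-0.6,0],[0.085,-0.838,0],[0.085,-0.838,0],[0.085,-0.838,0],[0.085,-0.838,0]],"twist":[[0,0,0],[0,0,0],[0,0,0],[0,0,0],[0,0,0],[0,0,0]],"fingers":[0.65,-1,-1,-1,-1,-1]}'
python3 -c "
from h import *
from rig import telemetry
grab('wrist','w11')
s=telemetry.get_state();print(s['position'],s['ee_rot'],s['contact_force'],s['moment'],s['width'])
"
```

```text
clock: 11.9
position: [0.5926, -0.184, 0.1621]
ee_rot: [0.002, 0.665, 0.747, 0.001]
contact_force: [-0.4, 0.4, -1.1]
width: 0.0703
clock: 12.5
position: [0.6038, -0.308, 0.1588]
ee_rot: [-0.002, 0.665, 0.747, 0.0]
contact_force: [0.0, 0.0, -0.3]
width: 0.0003
[ 0.604  -0.3078  0.1592] [-0.0012  0.665   0.7468  0.0001] [0.0294 0.4723 0.1757] [ 0.0544 -0.0097  0.023 ] 8.548272897490626e-05
```

View pics/w11.png

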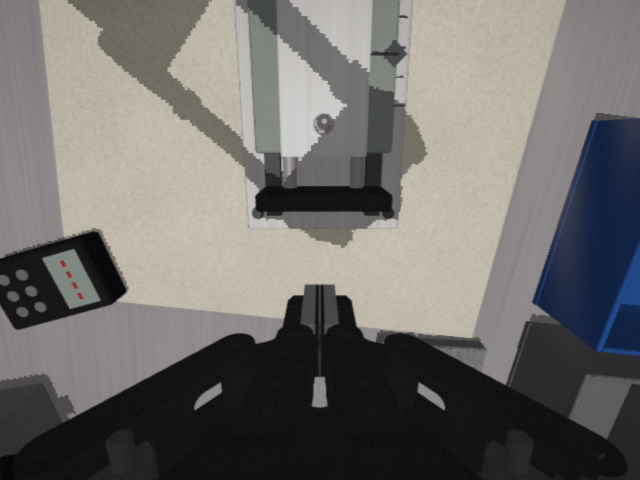

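```bash
python3 -m creep '{"slide":[[0,0,-0.3],[0,0,-0.55],[0,0,-0.7],[0,0,-0.73],[0,0,-0.73],[0,0,-0.73]],"twist":[[0,0,0],[0,0,0],[0,0,0],[0,0,0],[0,0,0],[0,0,0]],"fingers":[-1,-1,-1,-1,-1,-1]}'
python3 -c "
from h import *
from rig import telemetry
grab('wrist','w12')
s=telemetry.get_state();print(s['position'],s['ee_rot'],s['contact_force'],s['moment'],s['width'])
"
```

```text
clock: 13.15
position: [0.6058, -0.3095, 0.0523]
ee_rot: [0.002, 0.665, 0.747, 0.0]
contact_force: [0.1, 0.5, 0.9]
width: 0.0001
[ 0.6059 -0.3098  0.0526] [0.0019 0.6652 0.7467 0.0003] [-0.2325 -0.4606 -0.0385] [ 0.0052 -0.0058  0.0285] 0.00025139614143744095
```

View pics/w12.png

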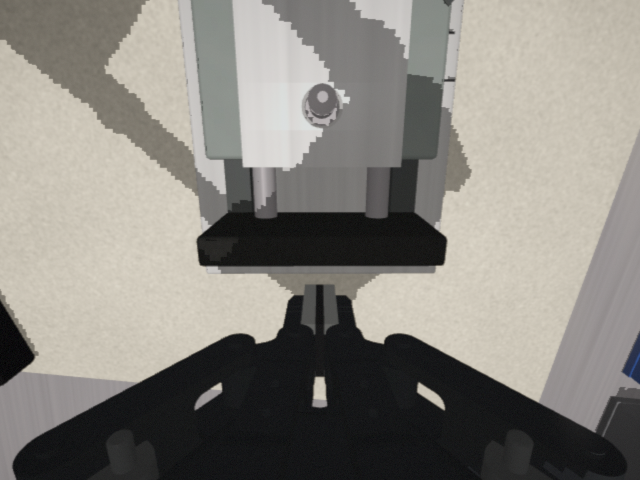

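```bash
python3 -m creep '{"slide":[[-0.008,0.07,0],[-0.014,0.12,0],[-0.017,0.15,0],[-0.02,0.17,0],[-0.022,0.19,0],[-0.024,0.21,0],[-0.026,0.23,0],[-0.029,0.25,0],[-0.031,0.27,0],[-0.033,0.285,0],[-0.034,0.298,0],[-0.034,0.298,0],[-0.034,0.298,0]],"twist":[[0,0,0],[0,0,0],[0,0,0],[0,0,0],[0,0,0],[0,0,0],[0,0,0],[0,0,0],[0,0,0],[0,0,0],[0,0,0],[0,0,0],[0,0,0]],"fingers":[-1,-1,-1,-1,-1,-1,-1,-1,-1,-1,-1,-1,-1]}'
python3 -c "
from h import *
from rig import telemetry
grab('wrist','w13')
s=telemetry.get_state();print(s['position'],s['ee_rot'],s['contact_force'],s['moment'],s['width'])
"
```

```text
clock: 14.5
position: [0.6004, -0.2688, 0.052]
ee_rot: [0.004, 0.665, 0.747, -0.002]
contact_force: [-0.1, -9.7, 2.3]
width: 0.0001
[ 0.6005 -0.2688  0.052 ] [ 0.0039  0.6649  0.7469 -0.002 ] [-1.3111 -9.8454  0.6878] [-1.4846  0.1135 -0.0213] -0.0002877877070059463
```

View pics/w13.png

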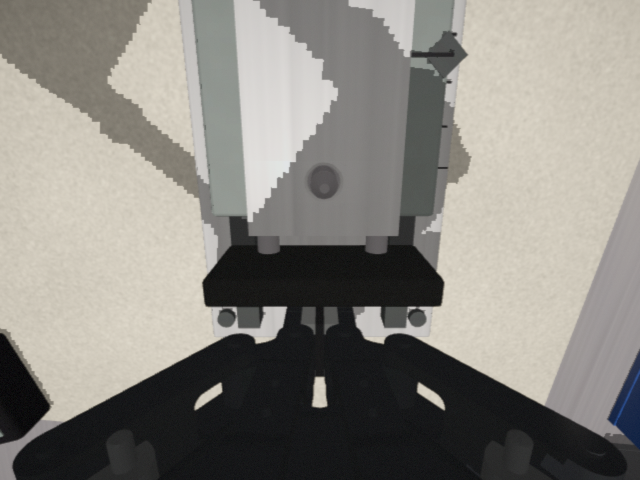

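```bash
python3 - <<'E'
from h import *
crop('w13',400,0,500,110,5,'w13c')
d=load('w13');p=atz(d,466.5,54,.046);print(p)
i=np.array([.6394,-.1078,.046]);j=np.array([-.1139,.9935,0]);print((i-p)@j)
E
```

```text
[ 0.6436 -0.1584  0.046 ]
0.05070735433023583
```

View pics/w13c.png

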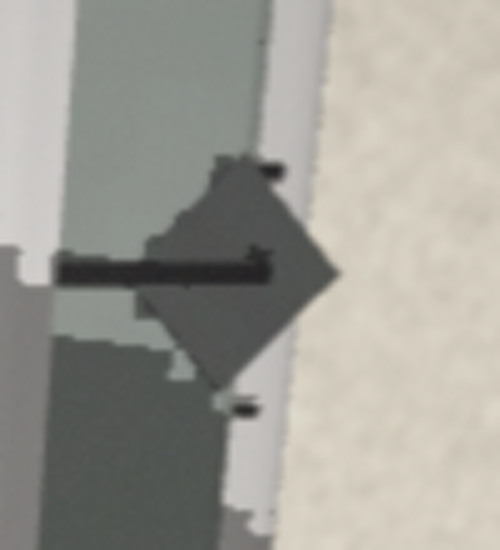

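```bash
python3 -m creep '{"slide":[[-0.002,0.02,0],[-0.005,0.04,0],[-0.007,0.06,0],[-0.009,0.08,0],[-0.011,0.1,0],[-0.014,0.12,0],[-0.016,0.14,0],[-0.018,0.16,0],[-0.02,0.18,0],[-0.023,0.2,0],[-0.024,0.215,0],[-0.026,0.225,0],[-0.027,0.232,0],[-0.027,0.232,0],[-0.027,0.232,0]],"twist":[[0,0,0],[0,0,0],[0,0,0],[0,0,0],[0,0,0],[0,0,0],[0,0,0],[0,0,0],[0,0,0],[0,0,0],[0,0,0],[0,0,0],[0,0,0],[0,0,0],[0,0,0]],"fingers":[-1,-1,-1,-1,-1,-1,-1,-1,-1,-1,-1,-1,-1,-1,-1]}'
python3 -c "
from h import *
from rig import telemetry
grab('wrist','w14');crop('w14',380,0,540,120,5,'w14c')
s=telemetry.get_state();print(s['position'],s['ee_rot'],s['contact_force'],s['moment'],s['width'])
"
```

```text
clock: 16.05
position: [0.5965, -0.2344, 0.052]
ee_rot: [0.004, 0.665, 0.747, -0.002]
contact_force: [-0.2, -11.7, 1.0]
width: -0.0
[ 0.5965 -0.2344  0.052 ] [ 0.0041  0.6648  0.747  -0.0022] [ -1.1736 -11.2148   1.2739] [-1.6521  0.1631  0.0611] 9.175813227922323e-05
```

View pics/w14.png

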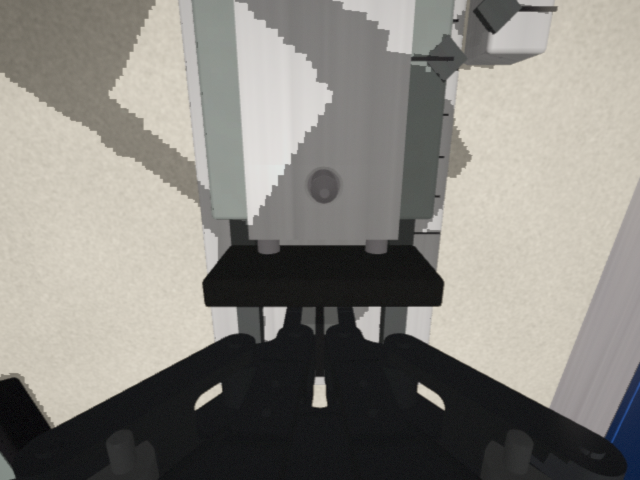

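View pics/w14c.png

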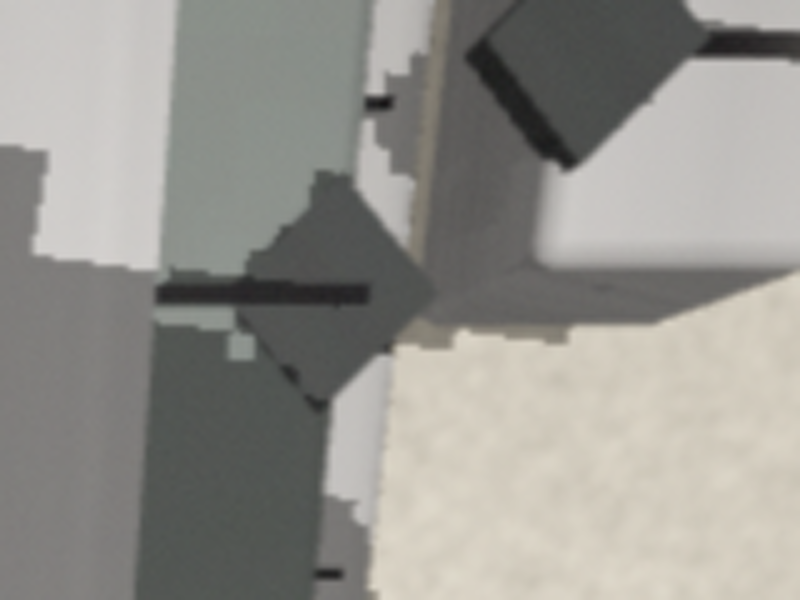

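```bash
python3 - <<'E'
from h import *
d=load('w14');g=lambda u,v:atz(d,380+u/5-.4,v/5-.4,.046)
p=g(435,294);j=np.array([-.1139,.9935,0])
for q in((488,40),(467,52)):
    i=g(*q);print(p,i,i-p,(i-p)@j)
print((g(370,293)-g(160,293)),g(800,44)-g(710,42))
for u,v in((330,230),(300,350),(520,90),(620,40)): print(dep(d,380+u/5,v/5))
crop('w14',440,0,540,40,8,'w14d')
E
```

```text
[ 0.6399 -0.1255  0.046 ] [ 0.6397 -0.1083  0.046 ] [-0.0002  0.0172  0.    ] 0.017121215472095778
[ 0.6399 -0.1255  0.046 ] [ 0.6383 -0.1092  0.046 ] [-0.0016  0.0163  0.    ] 0.016338299784665385
[0.0163 0.0019 0.    ] [0.0068 0.0007 0.    ]
[ 0.631  -0.1221  0.0458]
[ 0.6307 -0.1305  0.0452]
[ 0.6438 -0.1107  0.0442]
[ 0.6502 -0.1068  0.0449]
```

View pics/w14d.png

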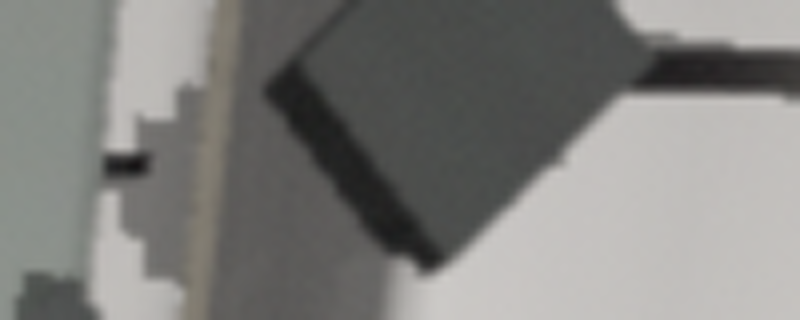

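```bash
python3 -m creep '{"slide":[[-0.001,0.01,0],[-0.002,0.02,0],[-0.003,0.03,0],[-0.005,0.04,0],[-0.006,0.05,0],[-0.007,0.06,0],[-0.008,0.07,0],[-0.009,0.077,0],[-0.009,0.08,0],[-0.009,0.08,0],[-0.009,0.08,0]],"twist":[[0,0,0],[0,0,0],[0,0,0],[0,0,0],[0,0,0],[0,0,0],[0,0,0],[0,0,0],[0,0,0],[0,0,0],[0,0,0]],"fingers":[-1,-1,-1,-1,-1,-1,-1,-1,-1,-1,-1]}'
python3 -c "
from h import *
from rig import telemetry
grab('wrist','w15');crop('w15',400,0,540,100,5.7,'w15c')
s=telemetry.get_state();print(s['position'],s['ee_rot'],s['contact_force'],s['moment'],s['width'])
"
```

```text
clock: 17.2
position: [0.5951, -0.2226, 0.052]
ee_rot: [0.004, 0.665, 0.747, -0.002]
contact_force: [-0.8, -11.5, 0.6]
width: 0.0001
[ 0.5951 -0.2226  0.052 ] [ 0.0042  0.6647  0.7471 -0.0023] [ -0.7475 -11.4644   0.8658] [-1.7405  0.1886  0.0304] 0.0002031252230724717
```

View pics/w15c.png

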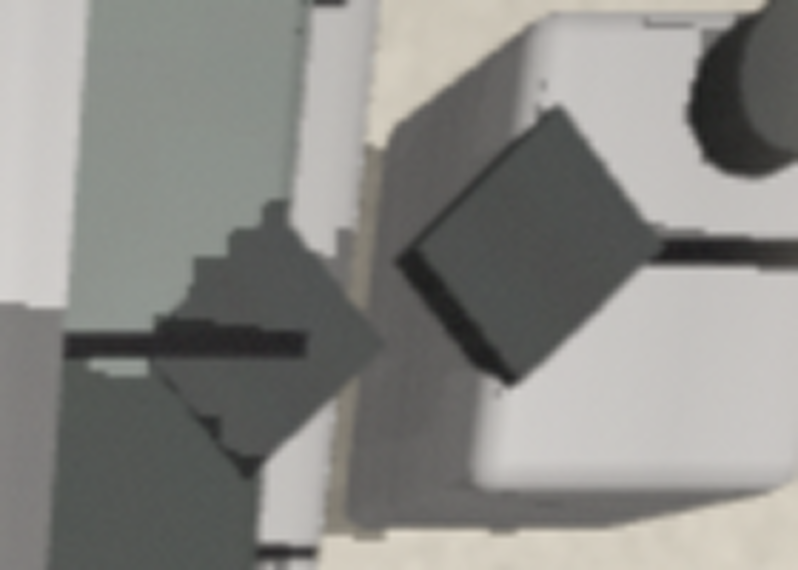

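```bash
python3 - <<'E'
from h import *
d=load('w15');g=lambda u,v:atz(d,400+u/5.7-.4,v/5.7-.4,.046)
j=np.array([-.1139,.9935,0]);p=g(383,344);i=g(417,247)
print(i-p,(i-p)@j)
print('idx axis',g(660,247)-g(417,247),'ptr line',g(300,344)-g(66,345), 'idx line',g(790,254)-g(665,252))
E
```

```text
[0.0008 0.006  0.    ] 0.005900508422827794
idx axis [0.0163 0.0019 0.    ] ptr line [0.0159 0.0019 0.    ] idx line [0.0084 0.0009 0.    ]
```

```bash
python3 -m creep '{"slide":[[-0.001,0.006,0],[-0.001,0.012,0],[-0.002,0.018,0],[-0.003,0.024,0],[-0.003,0.027,0],[-0.003,0.027,0],[-0.003,0.027,0]],"twist":[[0,0,0],[0,0,0],[0,0,0],[0,0,0],[0,0,0],[0,0,0],[0,0,0]],"fingers":[-1,-1,-1,-1,-1,-1,-1]}'
python3 -c "
from h import *
from rig import telemetry
grab('wrist','w16');crop('w16',440,20,520,80,10,'w16c')
s=telemetry.get_state();print(s['position'],s['contact_force'])
"
```

```text
clock: 17.95
position: [0.5946, -0.2185, 0.052]
ee_rot: [0.004, 0.665, 0.747, -0.002]
contact_force: [-0.5, -11.7, 1.1]
width: 0.0003
[ 0.5946 -0.2185  0.052 ] [ -1.6608 -11.3675   2.2123]
```

View pics/w16c.png

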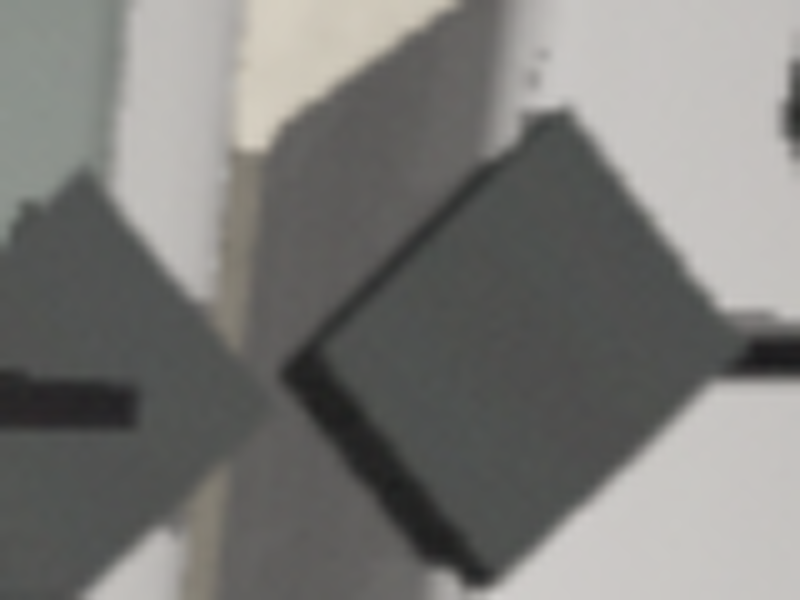

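```bash
cat > m.py <<'E'
from h import *
import sys
def m(tag,p,i,r,s=10,u0=440,v0=20):
    d=load(tag);o=.5-.5/s
    g=lambda q:atz(d,u0+q[0]/s-o,v0+q[1]/s-o,.046)
    for j in(np.array([-.1139,.9935,0]),):
        print('remain',(g(i)-g(p))@j, 'axis check',(g(r)-g(i))@j)
E
python3 -c "
from m import *
m('w16',(273,403),(318,350),(745,348));m('w16',(277,411),(320,352),(745,348))"
```

```text
remain 0.001856796974753672 axis check 0.00011204437583811715
remain 0.0020679166019710333 axis check 0.00018146608722648767
```

```bash
python3 -m creep '{"slide":[[0,0.003,0],[-0.001,0.006,0],[-0.001,0.008,0],[-0.001,0.008,0],[-0.001,0.008,0]],"twist":[[0,0,0],[0,0,0],[0,0,0],[0,0,0],[0,0,0]],"fingers":[-1,-1,-1,-1,-1]}'
python3 -c "
from h import *
from rig import telemetry
grab('wrist','w17');crop('w17',440,20,520,80,10,'w17c')
s=telemetry.get_state();print(s['position'],s['contact_force'])
"
```

```text
clock: 18.5
position: [0.5945, -0.2174, 0.052]
ee_rot: [0.004, 0.665, 0.747, -0.002]
contact_force: [-0.7, -11.4, 1.7]
width: -0.0001
[ 0.5944 -0.2174  0.052 ] [ -1.4541 -11.3744   1.2184]
```

View pics/w17c.png

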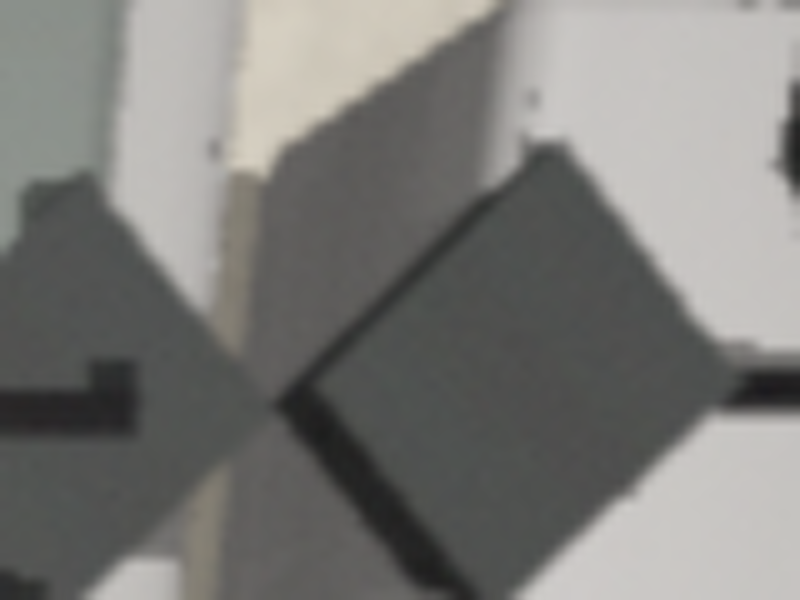

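```bash
python3 -c "
from m import *
m('w17',(273,406),(315,385),(742,383));m('w17',(273,406),(313,384),(742,383))
d=load('w17');T=np.array(d['world_from_camera']);print(T[:3,3])
# expected projection of pointer tip / index tip line
g=lambda q:atz(d,440+q[0]/10-.45,20+q[1]/10-.45,.046)
a,b,c=g((273,406)),g((315,385)),g((742,383));print(a,b,c)
j=np.array([-.1139,.9935,0])
# line centrelines
print((g((130,412))-a)@j,(g((790,387))-b)@j)
"
```

```text
remain 0.000740273501999771 axis check 0.00011249979564534242
remain 0.0007750660829741828 axis check 7.770721467093066e-05
[ 0.5839 -0.1432  0.1932]
[ 0.6381 -0.1091  0.046 ] [ 0.6396 -0.1082  0.046 ] [ 0.6561 -0.1062  0.046 ]
-0.00022497296226542748 -2.2707486640769807e-05
```

```bash
python3 -m creep '{"slide":[[0,0.0015,0],[0,0.0033,0],[0,0.0033,0],[0,0.0033,0]],"twist":[[0,0,0],[0,0,0],[0,0,0],[0,0,0]],"fingers":[-1,-1,-1,-1]}'
python3 -c "
from h import *
from rig import telemetry
grab('wrist','w18');crop('w18',440,20,520,80,10,'w18c')
s=telemetry.get_state();print(s['position'],s['contact_force'])
"
```

```text
clock: 18.95
position: [0.5944, -0.2169, 0.052]
ee_rot: [0.004, 0.665, 0.747, -0.002]
contact_force: [-1.6, -11.2, 0.4]
width: 0.0002
[ 0.5944 -0.2169  0.052 ] [ -1.1793 -11.8777   1.3455]
```

View pics/w18c.png

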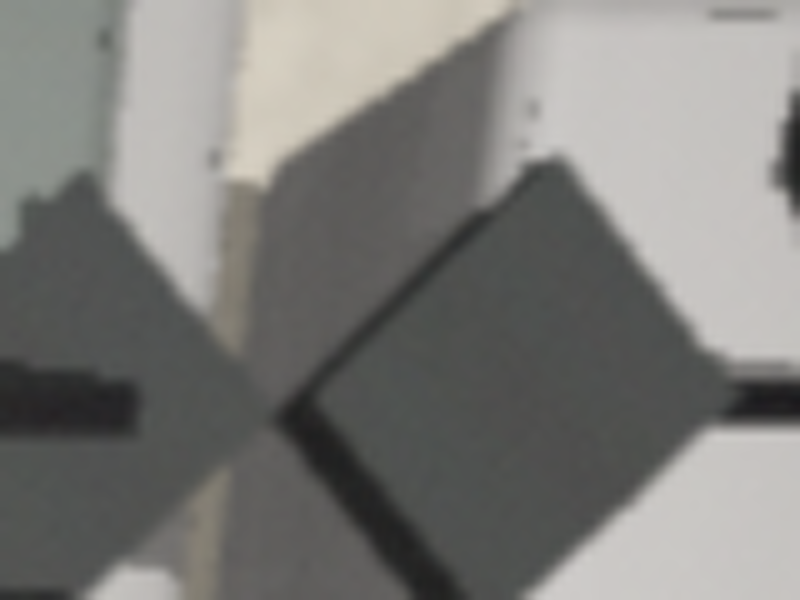

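```bash
python3 -c "
from m import *
m('w18',(273,407),(314,400),(739,398));m('w18',(275,409),(314,399),(739,398));m('w18',(273,405),(314,401),(739,398))
"
```

```text
remain 0.0002497281871980557 axis check 0.0001122899587211931
remain 0.00035484191323218594 axis check 7.721712482705806e-05
remain 0.00014443281893676132 axis check 0.00014736830601810651
```

```bash
python3 -m creep '{"slide":[[0,0.001,0],[0,0.001,0],[0,0.001,0]],"twist":[[0,0,0],[0,0,0],[0,0,0]],"fingers":[-1,-1,-1]}'
python3 -c "
from h import *
from rig import telemetry
grab('wrist','w19');crop('w19',440,20,520,80,10,'w19c')
s=telemetry.get_state();print(s['position'],s['contact_force'])
"
```

```text
clock: 19.3
position: [0.5944, -0.2168, 0.052]
ee_rot: [0.004, 0.665, 0.747, -0.002]
contact_force: [-1.6, -11.8, 1.4]
width: -0.0001
[ 0.5944 -0.2168  0.052 ] [ -0.9411 -12.096    1.9019]
```

View pics/w19c.png

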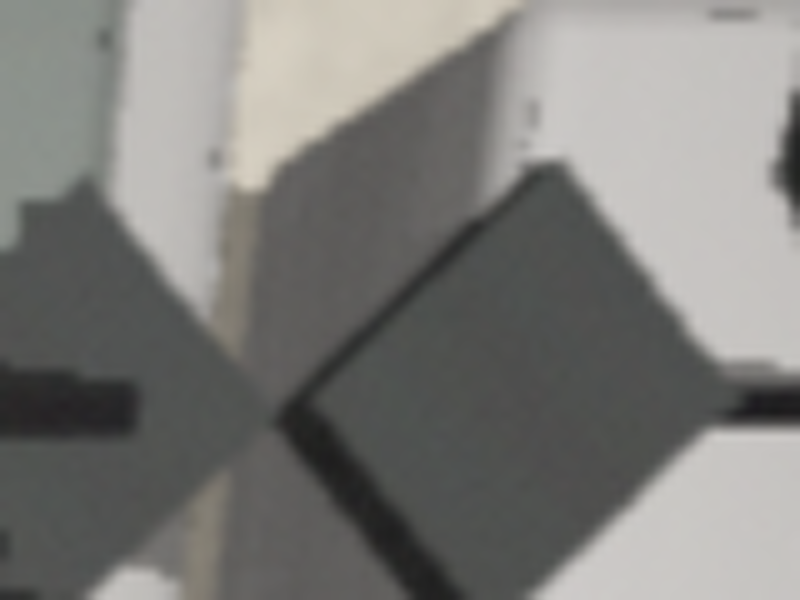

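```bash
python3 -m creep '{"slide":[[0.002,-0.02,0],[0.005,-0.04,0],[0.007,-0.06,0],[0.01,-0.09,0],[0.016,-0.14,0],[0.023,-0.2,0],[0.03,-0.26,0],[0.03,-0.26,0],[0.03,-0.26,0.2],[0.03,-0.26,0.4],[0.03,-0.26,0.7],[0.03,-0.26,0.7],[0.03,-0.26,0.7]],"twist":[[0,0,0],[0,0,0],[0,0,0],[0,0,0],[0,0,0],[0,0,0],[0,0,0],[0,0,0],[0,0,0],[0,0,0],[0,0,0],[0,0,0],[0,0,0]],"fingers":[-1,-1,-1,-1,-1,-1,-1,-1,-1,-1,-1,-1,-1]}'
python3 -m creep '{"slide":[[-0.02,0.17,0],[-0.038,0.33,0],[-0.038,0.33,0],[-0.038,0.33,0],[-0.038,0.33,0]],"twist":[[0,0,0],[0,0,0],[0,0,0],[0,0,0],[0,0,0]],"fingers":[-1,-1,-1,-1,-1]}'
python3 -c "
from h import *
from rig import telemetry
grab('wrist','w20');grab('scene','s20');crop('s20',240,220,420,400,3.3,'s20c')
s=telemetry.get_state();print(s['position'],s['contact_force'])
"
```

```text
clock: 20.65
position: [0.5985, -0.251, 0.1568]
ee_rot: [0.001, 0.665, 0.747, 0.0]
contact_force: [-0.1, 0.2, 0.0]
width: 0.0002
clock: 21.15
position: [0.5921, -0.202, 0.1546]
ee_rot: [-0.0, 0.665, 0.746, -0.0]
contact_force: [0.4, -0.3, 0.3]
width: -0.0002
[ 0.5923 -0.2023  0.155 ] [ 0.3771 -0.108  -0.1857]
```

View pics/w20.png

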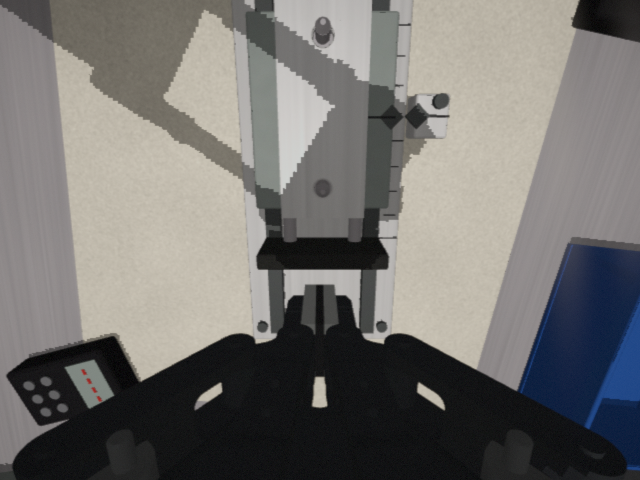

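View pics/s20c.png

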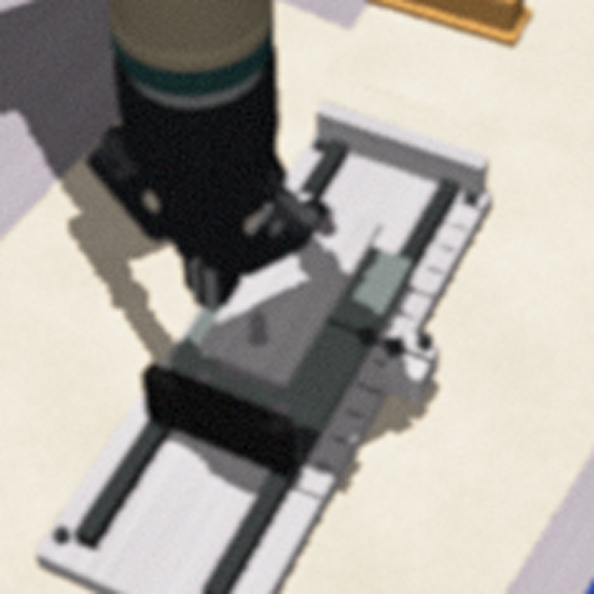

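```bash
python3 - <<'E'
from h import *
crop('w20',370,85,460,150,8.8,'w20c')
d=load('w20')
for u,v in((290,100),(330,110),(300,150),(325,215),(345,215),(290,205)): print(u,v,dep(d,u,v))
E
```

```text
290 100 [ 0.5614 -0.1091  0.0711]
330 110 [ 0.5867 -0.112   0.0707]
300 150 [ 0.5705 -0.1381  0.0719]
325 215 [ 0.5915 -0.1786  0.0712]
345 215 [ 0.6049 -0.177   0.0715]
290 205 [ 0.5673 -0.1744  0.0718]
```

View pics/w20c.png

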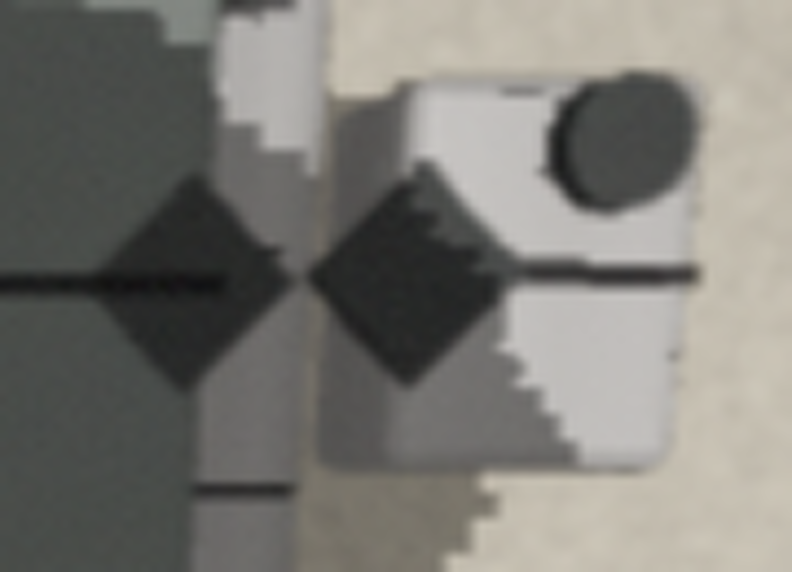

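```bash
python3 -c "
from m import *
m('w20',(292,281),(310,276),(512,272),8.8,370,85)
m('w20',(292,279),(310,276),(512,272),8.8,370,85)
d=load('w20');g=lambda q:atz(d,370+q[0]/8.8-.44,85+q[1]/8.8-.44,.046);j=np.array([-.1139,.9935,0])
print('vertex mid: ptr',g((190,172))@j/2+g((185,390))@j/2,'idx',g((422,162))@j/2+g((407,387))@j/2, 'lines',g((50,285))@j,g((640,273))@j, 'tips',g((292,281))@j,g((310,276))@j)
"
```

```text
remain 0.00037177818994104246 axis check 0.0002992132391934802
remain 0.00022310605815415889 axis check 0.0002992132391934802
vertex mid: ptr -0.18057029237818056 idx -0.18008985431589916 lines -0.18078935306966631 -0.1798909097164266 tips -0.18048907543881695 -0.18011729534846563
```

```bash
python3 - <<'E'
from h import *
im=cv2.imread('pics/w19.png')[40:80,446:490];
im=cv2.convertScaleAbs(im,alpha=2.0,beta=-60)
cv2.imwrite('pics/w19d.png',cv2.resize(im,None,fx=15,fy=15,interpolation=cv2.INTER_LINEAR))
E
```

```text
(no output)
```

View pics/w19d.png

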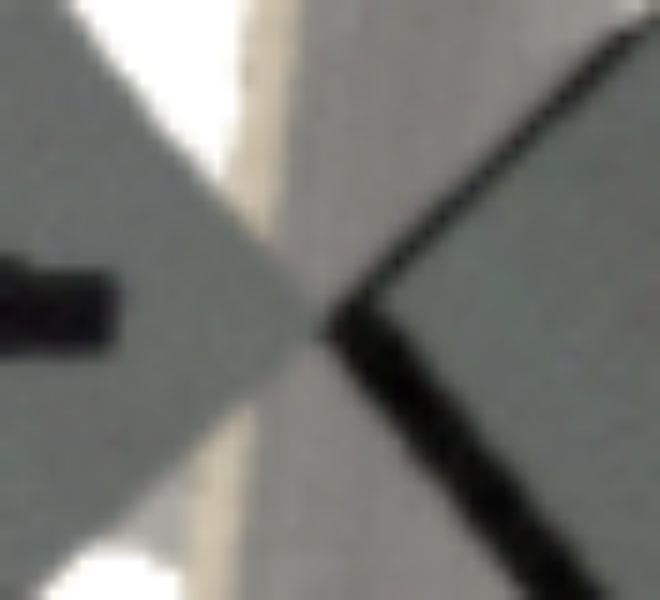

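```bash
python3 -c "
from m import *
for p in((320,325),(330,328)):
  for i in((368,308),(370,302)): m('w19',p,i,i,15,446,40)
"
```

```text
remain 0.00040136244990198085 axis check 0.0
remain 0.0005418591929898065 axis check 0.0
remain 0.00047103922163311364 axis check 0.0
remain 0.0006115359647209393 axis check 0.0
```

```bash
python3 -m creep '{"slide":[[0.02,-0.2,0],[0.038,-0.33,0],[0.038,-0.33,0],[0.038,-0.33,-0.3],[0.038,-0.33,-0.55],[0.038,-0.33,-0.7],[0.038,-0.33,-0.7],[0.038,-0.33,-0.7],[0.031,-0.27,-0.7],[0.024,-0.21,-0.7],[0.02,-0.17,-0.7],[0.017,-0.14,-0.7],[0.014,-0.12,-0.7],[0.012,-0.1,-0.7],[0.01,-0.085,-0.7],[0.008,-0.075,-0.7],[0.008,-0.071,-0.7],[0.008,-0.07,-0.7],[0.008,-0.07,-0.7],[0.008,-0.07,-0.7]],"twist":[[0,0,0],[0,0,0],[0,0,0],[0,0,0],[0,0,0],[0,0,0],[0,0,0],[0,0,0],[0,0,0],[0,0,0],[0,0,0],[0,0,0],[0,0,0],[0,0,0],[0,0,0],[0,0,0],[0,0,0],[0,0,0],[0,0,0],[0,0,0]],"fingers":[-1,-1,-1,-1,-1,-1,-1,-1,-1,-1,-1,-1,-1,-1,-1,-1,-1,-1,-1,-1]}'
python3 - <<'E'
from h import *
from rig import telemetry
s=telemetry.get_state();print(s['position'],s['contact_force'])
grab('wrist','w21')
im=cv2.imread('pics/w21.png')[40:80,446:490];
im=cv2.convertScaleAbs(im,alpha=2.0,beta=-60)
cv2.imwrite('pics/w21d.png',cv2.resize(im,None,fx=15,fy=15,interpolation=cv2.INTER_LINEAR))
E
```

```text
clock: 23.25
position: [0.5948, -0.2169, 0.0522]
ee_rot: [0.004, 0.665, 0.747, -0.002]
contact_force: [-0.9, -12.0, 1.9]
width: -0.0003
[ 0.5948 -0.2169  0.0522] [ -0.8648 -12.0297   1.8695]
```

View pics/w21d.png

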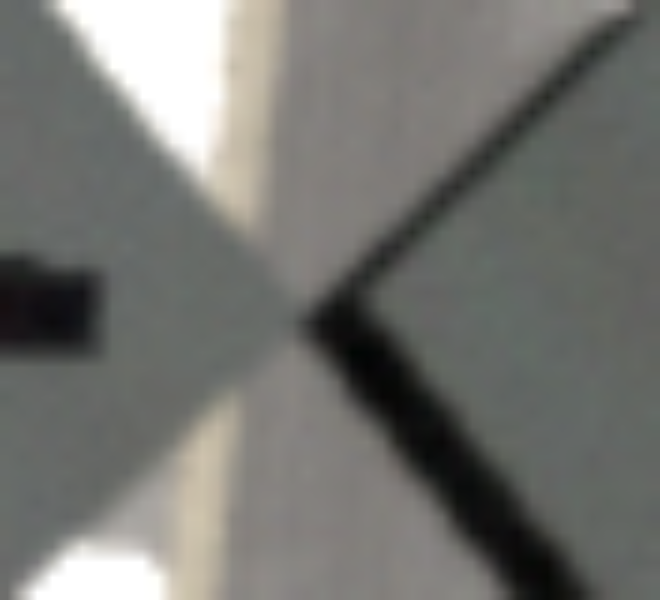

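```bash
python3 -m creep '{"slide":[[0,0.001,0],[0,0.0022,0],[0,0.0022,0],[0,0.0022,0]],"twist":[[0,0,0],[0,0,0],[0,0,0],[0,0,0]],"fingers":[-1,-1,-1,-1]}'
python3 - <<'E'
from h import *
from rig import telemetry
s=telemetry.get_state();print(s['position'],s['contact_force'])
grab('wrist','w22')
im=cv2.imread('pics/w22.png')[40:80,446:490];
im=cv2.convertScaleAbs(im,alpha=2.0,beta=-60)
cv2.imwrite('pics/w22d.png',cv2.resize(im,None,fx=15,fy=15,interpolation=cv2.INTER_LINEAR))
E
```

```text
clock: 23.7
position: [0.5948, -0.2166, 0.0522]
ee_rot: [0.004, 0.665, 0.747, -0.002]
contact_force: [-1.9, -11.7, 2.2]
width: -0.0
[ 0.5948 -0.2166  0.0522] [ -1.863  -11.6535   2.2217]
```

View pics/w22d.png

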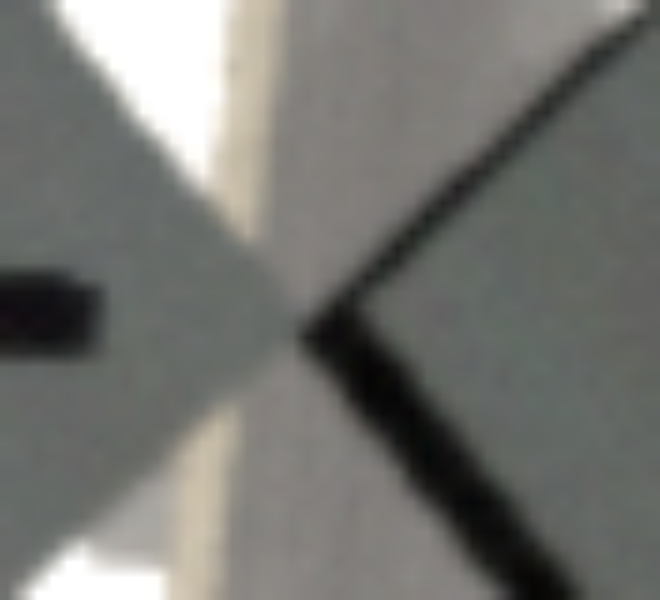

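```bash
python3 -c "
from m import *
for p in((303,325),(310,329)):
  for i in((350,318),(352,310)): m('w22',p,i,i,15,446,40)
"
python3 -m creep '{"slide":[[0.002,-0.02,0],[0.005,-0.04,0],[0.007,-0.06,0],[0.01,-0.09,0],[0.016,-0.14,0],[0.023,-0.2,0],[0.03,-0.26,0],[0.03,-0.26,0],[0.03,-0.26,0.2],[0.03,-0.26,0.4],[0.03,-0.26,0.7],[0.03,-0.26,0.7],[0.03,-0.26,0.7]],"twist":[[0,0,0],[0,0,0],[0,0,0],[0,0,0],[0,0,0],[0,0,0],[0,0,0],[0,0,0],[0,0,0],[0,0,0],[0,0,0],[0,0,0],[0,0,0]],"fingers":[-1,-1,-1,-1,-1,-1,-1,-1,-1,-1,-1,-1,-1]}'
python3 -m creep '{"slide":[[-0.02,0.17,0],[-0.04,0.35,0],[-0.058,0.5,-0.1],[-0.058,0.5,-0.1],[-0.058,0.5,-0.1],[-0.058,0.5,-0.1]],"twist":[[0,0,0],[0,0,0],[0,0,0],[0,0,0],[0,0,0],[0,0,0]],"fingers":[-1,-1,-1,-1,-1,-1]}'
python3 -c "
from h import *
grab('wrist','w23');crop('w23',360,90,480,190,6.6,'w23c')
from rig import telemetry
print(telemetry.get_state()['position'])"
```

```text
remain 0.0001674121640813091 axis check 0.0
remain 0.0003551137376607222 axis check 0.0
remain 0.00026085214580553627 axis check 0.0
remain 0.00044855371938494937 axis check 0.0
clock: 25.05
position: [0.5985, -0.2507, 0.1568]
ee_rot: [0.001, 0.665, 0.747, 0.0]
contact_force: [-0.0, 0.5, -0.7]
width: 0.0003
clock: 25.65
position: [0.5895, -0.1765, 0.1401]
ee_rot: [-0.0, 0.666, 0.746, -0.0]
contact_force: [-0.3, 0.1, 1.0]
width: 0.0001
[ 0.5896 -0.1767  0.1404]
```

View pics/w23c.png

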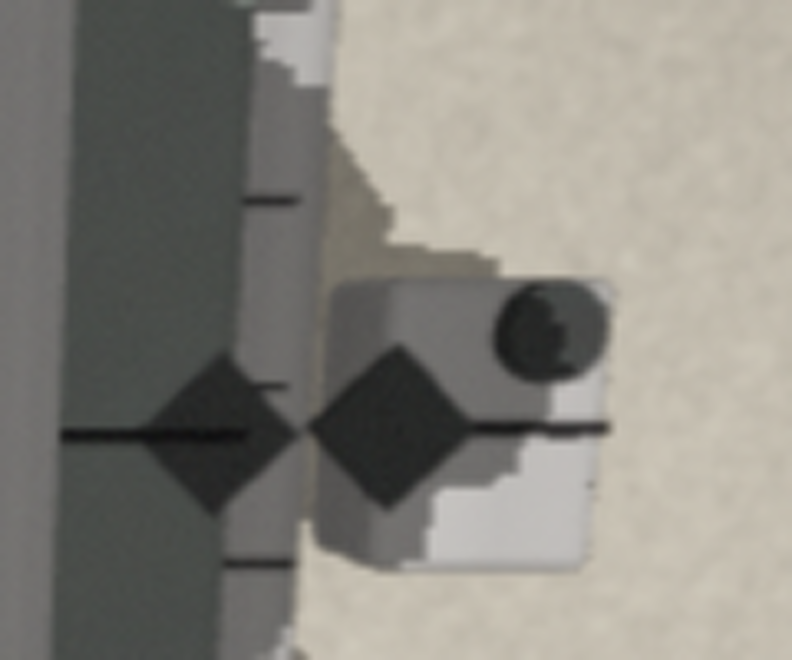

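View pics/w23.png

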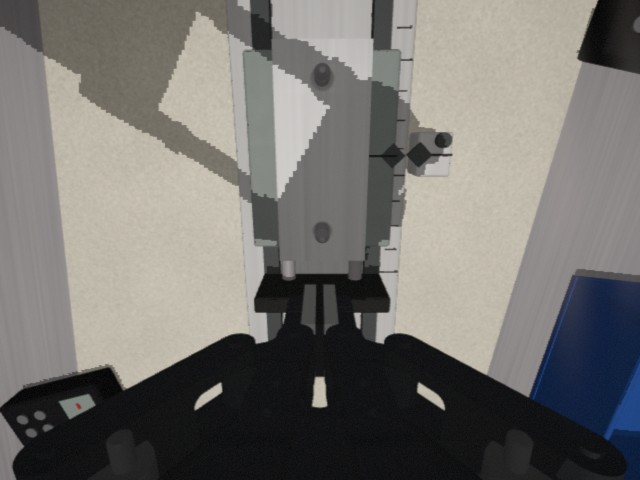

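```bash
python3 -c "
from m import *
m('w23',(301,434),(308,428),(472,428),6.6,360,90)
d=load('w23');g=lambda q:atz(d,360+q[0]/6.6-.42,90+q[1]/6.6-.42,.046);j=np.array([-.1157,.9933,0])
print('vertex mid: ptr',g((224,353))@j/2+g((212,515))@j/2,'idx',g((399,345))@j/2+g((387,511))@j/2, 'lines',g((100,435))@j,g((560,429))@j)
"
```

```text
remain 0.000596491409133066 axis check 2.4412301900635453e-06
vertex mid: ptr -0.18161130124735544 idx -0.18104849242625976 lines -0.18160918821254524 -0.18109086380147918
```

```bash
python3 -m creep '{"slide":[[0.03,-0.25,0.1],[0.058,-0.5,0.1],[0.058,-0.5,0.1],[0.058,-0.5,-0.2],[0.058,-0.5,-0.45],[0.058,-0.5,-0.6],[0.058,-0.5,-0.6],[0.058,-0.5,-0.6],[0.051,-0.44,-0.6],[0.044,-0.38,-0.6],[0.04,-0.34,-0.6],[0.037,-0.31,-0.6],[0.034,-0.29,-0.6],[0.032,-0.27,-0.6],[0.03,-0.255,-0.6],[0.028,-0.245,-0.6],[0.028,-0.241,-0.6],[0.028,-0.24,-0.6],[0.028,-0.24,-0.6],[0.028,-0.24,-0.6]],"twist":[[0,0,0],[0,0,0],[0,0,0],[0,0,0],[0,0,0],[0,0,0],[0,0,0],[0,0,0],[0,0,0],[0,0,0],[0,0,0],[0,0,0],[0,0,0],[0,0,0],[0,0,0],[0,0,0],[0,0,0],[0,0,0],[0,0,0],[0,0,0]],"fingers":[-1,-1,-1,-1,-1,-1,-1,-1,-1,-1,-1,-1,-1,-1,-1,-1,-1,-1,-1,-1]}'
python3 -m creep '{"slide":[[0,0.001,0],[0,0.002,0],[0,0.002,0],[0,0.002,0]],"twist":[[0,0,0],[0,0,0],[0,0,0],[0,0,0]],"fingers":[-1,-1,-1,-1]}'
python3 - <<'E'
from h import *
from rig import telemetry
s=telemetry.get_state();print(s['position'],s['contact_force'])
grab('wrist','w24')
im=cv2.imread('pics/w24.png')[40:80,446:490];
im=cv2.convertScaleAbs(im,alpha=2.0,beta=-60)
cv2.imwrite('pics/w24d.png',cv2.resize(im,None,fx=15,fy=15,interpolation=cv2.INTER_LINEAR))
crop('w24',400,0,540,100,5.7,'w24c')
E
```

```text
clock: 27.7
position: [0.5948, -0.2166, 0.0522]
ee_rot: [0.005, 0.665, 0.747, -0.002]
contact_force: [-1.4, -11.4, 1.3]
width: -0.0001
clock: 28.1
position: [0.5948, -0.2163, 0.0522]
ee_rot: [0.005, 0.665, 0.747, -0.002]
contact_force: [-1.2, -11.5, 1.6]
width: -0.0
[ 0.5948 -0.2163  0.0522] [ -1.1619 -11.5227   1.607 ]
```

View pics/w24d.png

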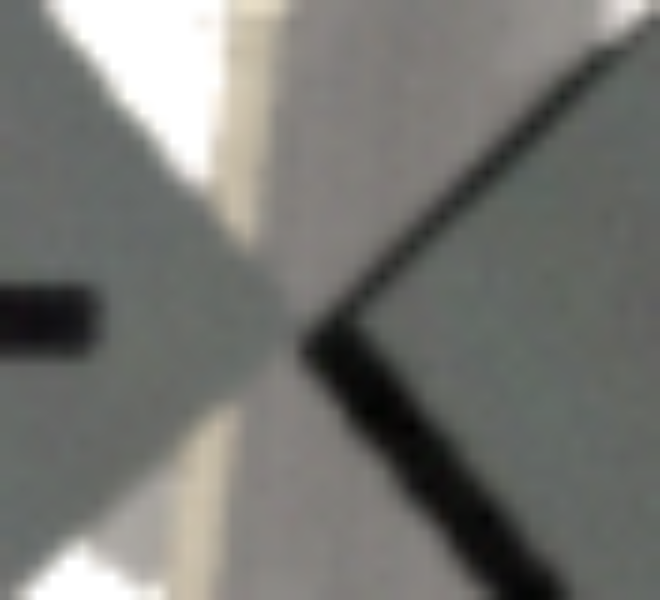

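View pics/w24c.png

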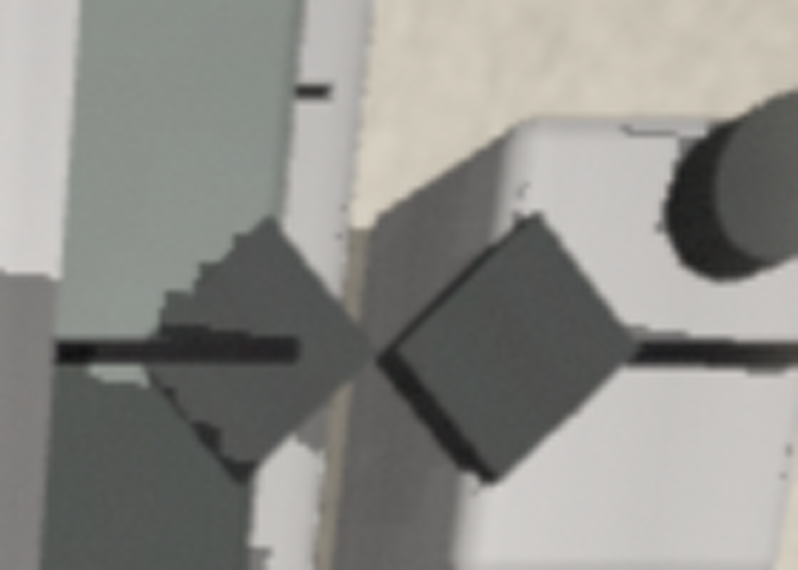

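```bash
python3 -c "
from m import *
m('w24',(305,328),(348,325),(348,325),15,446,40)
d=load('w24');g=lambda q:atz(d,400+q[0]/5.7-.41,q[1]/5.7-.41,.046)
for yaw in(6.54,6.65):
  a=np.radians(yaw);j=np.array([-np.sin(a),np.cos(a),0])
  print('vertex mid',((g((538,217))+g((495,478)))/2-(g((268,218))+g((245,482)))/2)@j,'lines',(g((720,351))-g((180,351)))@j,'tips',(g((400,347))-g((373,350)))@j)
"
```

```text
remain 7.345652239045049e-05 axis check 0.0
vertex mid 0.00020601898609470996 lines 0.00010006494611814395 tips 0.00019018408695863903
vertex mid 0.00017179164122580577 lines 2.88392044651633e-05 tips 0.00018667107014331863
```

```bash
python3 -m creep '{"slide":[[0.002,-0.02,0],[0.005,-0.04,0],[0.007,-0.06,0],[0.01,-0.09,0],[0.016,-0.14,0],[0.023,-0.2,0],[0.03,-0.26,0],[0.03,-0.26,0],[0.03,-0.26,0.2],[0.03,-0.26,0.4],[0.03,-0.26,0.7],[0.03,-0.26,0.7],[0.03,-0.26,0.7]],"twist":[[0,0,0],[0,0,0],[0,0,0],[0,0,0],[0,0,0],[0,0,0],[0,0,0],[0,0,0],[0,0,0],[0,0,0],[0,0,0],[0,0,0],[0,0,0]],"fingers":[-1,-1,-1,-1,-1,-1,-1,-1,-1,-1,-1,-1,-1]}'
python3 -c "
from h import *
grab('wrist','w25');crop('w25',360,20,480,120,6.6,'w25c');grab('scene','s25');grab('top','t25')
d=load('w25')
from rig import telemetry
print(telemetry.get_state()['position'])"
```

```text
clock: 29.45
position: [0.5985, -0.2504, 0.1568]
ee_rot: [0.001, 0.665, 0.747, 0.0]
contact_force: [-1.1, 0.5, -0.3]
width: 0.0
[ 0.5969 -0.2497  0.1538]
```

View pics/w25c.png

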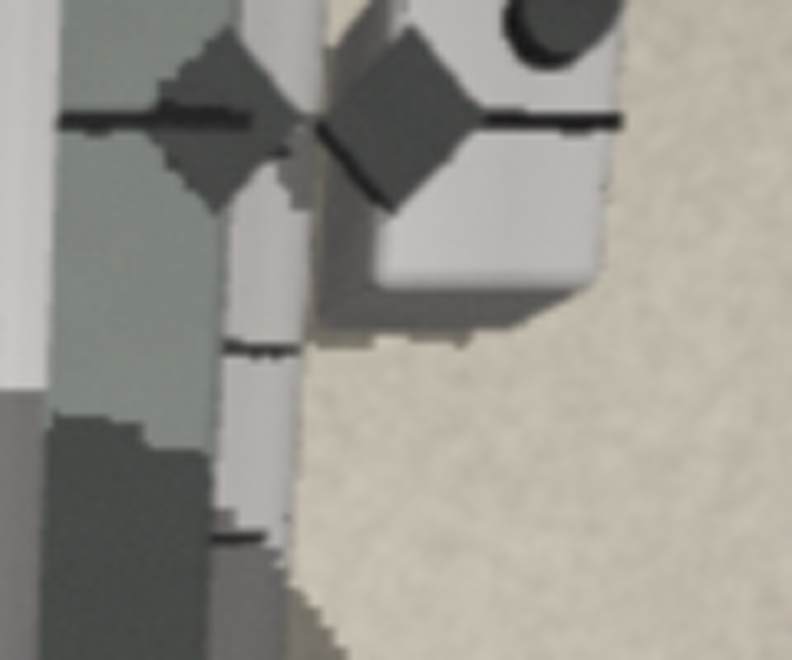

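View pics/s25.png

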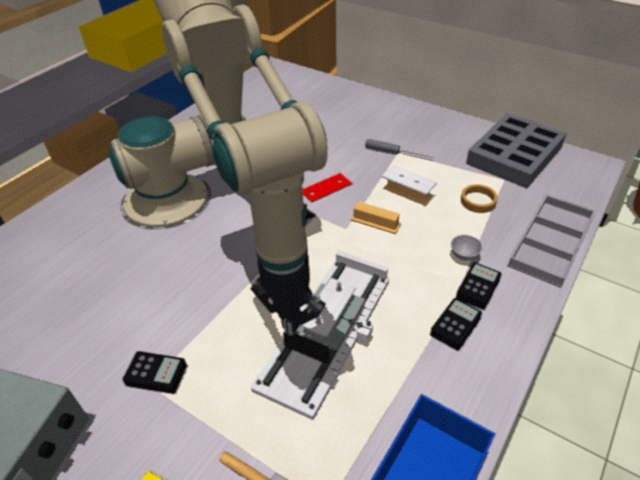

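View pics/t25.png

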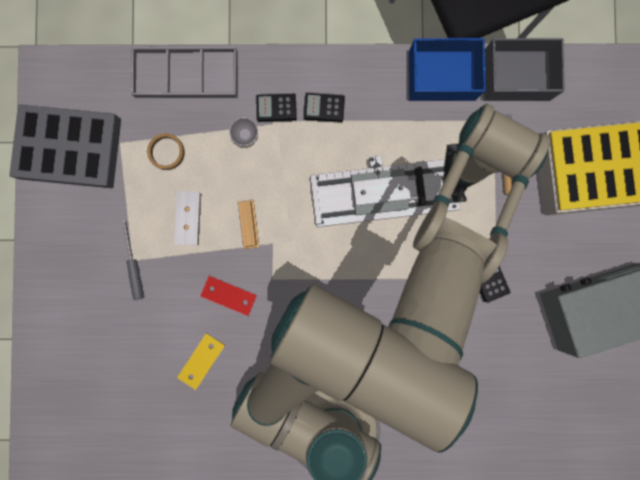

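The plate is on both pins, the pointer line and the index line appear level, the bystanders haven't moved, and the robot is clear. I'm handing it in.

```bash
python3 -c "
from rig import order
print(order.sign_off())"
```

```text
the job is handed in; nothing more can be done
None
```

The plate with the 90 mm hole spacing is on the deck over both pins and released. The carriage was then pushed only at its rubber buffer until its pointer stood opposite the index clip. I handed the job in at about 29.6 s on the robot's clock, with the arm clear of everything.

- **Plate:** Both pins came through the holes. After the main push, six points read 70.7–71.9 mm against 72 mm expected, so it lies flat. I did not touch it after letting go.
- **Pointer:** My last measurements, taken while still pressing the buffer, put it 0.03–0.2 mm short of the mark and never past it. The carriage showed no sign of moving when I backed off, but I did not measure the gap again in the final picture.
- **Disagreement between views:** Before the last 0.3 mm nudge, the close view gave 0.2–0.45 mm remaining and the raised view 0.5–0.6 mm. If the raised view is the better one, the pointer is about 0.2–0.3 mm short.
- **Repeat pushes:** I backed off and came back twice for small corrections, both times only against the buffer. Push force was about 12 N.
- **Other things:** In the last scene and top pictures, the other plate, look-alikes, tin and tape appear where they started. So do the meters, though the arm partly hides one in the top picture.

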